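# Lock off the bottle roller and put it in first gear

## Robot

A 7-joint arm with a two-finger parallel gripper is mounted at the origin on a cart in front of the work surface, level with it; the furniture and walls round the work are solid. World frame = base frame: x ahead of the robot, y to its left, z up, the work surface at z = 0. Lengths are in m, angles in rad, forces in N, time in s.
With the tool pointing down it reaches from about 0.425 to 0.8 m from the base axis. Payload 8.3 kg.
Tool frame: the origin (TCP) lies between the finger pads; the fingertips stand r.nose_length ahead of it and the grasp point (between the pads) lies 2 mm behind it (r.nose_length is the distance from the TCP to the fingertips, in m); z points along the fingers, y is the direction in which the jaws open and shut (so a half turn about z gives the same grasp; the last joint's range is limited). The gripper opens to 85 mm and grips with 20 to 120 N. Pads are 22 mm wide; open, the fingers measure 114 mm over their backs; the gripper's body (76 mm by 85 mm) begins 54 mm behind the grasp point. The pads swing forward as they close: fully open they stand 13 mm farther back than shut.
Start: joints at [-1.275, 0.383, 0.016, 1.37, -0.006, 1.388, -0.046], TCP at [0.219, 0.585, 0.248] pointing down, gripper open.
Joint ranges: [-2.95, 2.95], [-0.25, 2.06], [-1.52, 1.56], [0.18, 2.33], [-1.44, 4.58], [0.02, 2.06], [-3.01, 3.01]. Speed limits (rad/s): [2.39, 2.39, 3.01, 3.01, 3.14, 3.14, 3.14].

## Interface

Orientations are given as a unit quaternion [x, y, z, w].
In Python, from station import monitor, viewer, workorder, r gives the robot as it stands. The module is installed in compiled form; this text tells all that it offers.
- The arm moves only by the tool move_arm, never from a script. Its argument "rows" is a list of rows, each a list of 7 numbers: the turn, a rotation vector about the tool's x, y, z scaled (see below), then the shift along the tool's x, y, z scaled (see below), then the closure, from 0 (fully open) to 1 (shut). In form: [[ax, ay, az, x, y, z, claw], ...]. A call has 1 to 10 rows; each row is the pose to reach, as a shift and turn from the pose commanded when the call began, along the tool's axes at that moment, turning the shorter way round; what a row does not reach only later rows make up. The controller multiplies each number of a shift by 300 mm and each number of a turn by 360 degrees. A row lasts 1/12 s, in which the tool goes at most 41.7 mm and 7.16 degrees, less where a joint would pass 70% of its speed; a pose out of reach is approached as far as the arm can. A call with a number of a shift or a turn outside -1 to 1 is refused whole. A call with a gripper value outside its range is refused whole. The fingers move at their own pace and stop on an object; "squeeze" is the grip in N (left out, the last holds). Time passes only in rows, so rows that repeat a pose let the fingers close. It gives the time, the measured TCP pose, the force and the opening at its end, in the units of the state.
- monitor.state(): the state, without advancing time (a new reading comes with each control period).
- viewer.get_image(name): name is "side" or "top"; returns a dict with "image" (480x640x3 uint8, red, green, blue), "range_z" (480x640 float32, m along the optical axis (not along the pixel's ray), 0 where there is no reading), "fx", "fy", "cx", "cy" (pixels), "k1" (the pictures are not rectified: a ray, as slopes to the right and down, at radius r is drawn at 1 + k1 r^2 times it, then the intrinsics apply), "R" (3x3) and "t" (3): a world point X has camera coordinates R X + t. Camera axes: x right, y down, z forward; pixel columns grow to the right and rows downward; lengths in m; the calibration is good to about 2 mm. A picture is of the moment at which its call begins.
- workorder.finish_job(): hands the job in, once; it reports no verdict.
The state is a dict: "clock": time; "qpos": joint angles; "joint_velocities": joint speeds; "joint_torque": joint torques, N m; "ee_pos": TCP position; "tool_rot": TCP orientation; "force": force on the tool from outside, world axes, zero at the start; "wrist_torque": the same for the moment, N m; "gripper_width": opening from 0.0 (shut) to 1.0 (fully open).
Only numpy, scipy, OpenCV 4.12 (cv2) and the standard library are available. Lean on these libraries where they do the work, as an engineer would, in place of code of your own. Each camera call takes 0.05 s, during which the arm holds its last target.

## Task

Lock off the bottle roller by pressing its round stop button all the way down; only then push its gear lever through the H-shaped gate into first gear, the far-left slot with the single raised dot, fully home against the end of the slot. Do it all by pushing with the fingertips: grip and lift nothing, never force or squeeze the lever, and leave the bottle on the rollers and everything else on the bench where it is.

Things in the scene. Friction and masses are not known exactly. Their poses are not given: they have to be found in the camera images.
- bottle_roller: white and grey bottle roller, fast on the bench. Origin on the bench under the middle of its gear gate; x level, pointing to its back ('far'), y level to its left, z up. White gear housing: x -69 to 69, y -55 to 105 mm, flat top 84 mm above the bench, with the gate plate and, at the left, a grey switch pod. To its right (y -55 to -225 mm) two rollers, tops 64 mm above the bench.
- gate_centre (a point): middle of the H-shaped gate, on top of its steel plate (78 x 63 mm, 94 mm above the bench); axes as the roller's. Slots 12 mm wide run far-near at y = +11.5 (left) and -11.5 mm (right), joined by a 12 mm cross channel (neutral) at x = 0; the tongues between have round ends. Raised dots at the slot ends: one far left (first gear), two near left, three far right, four near right.
- gear_knob (a point): centre of the black knob on the gear lever; the knob is round, 29 mm in diameter and 36 mm high (18 mm up and down from here along the lever), on an 8 mm stem. The lever tips about a point 30 mm above the bench under the gate's middle; the knob's centre is 120 mm from it and moves about 32 mm far or near and 22 mm left or right of the middle.
- gear_shift (a joint): tilt of the lever far (+) or near (-), rad: 0 in the neutral cross channel, +0.27 at the end of a far slot, -0.27 at the end of a near slot. Stiff: about 2.5 N at the knob moves it, and it stays where it is left. The slot ends are hard stops. Moving sideways is only possible within about 0.03 of 0.
- gear_select (a joint): tilt of the lever to the left (+) or right (-), rad: about +0.15 to +0.187 in the left slots, -0.15 to -0.187 in the right ones. The same stiffness, stays where left. At the start the lever stands somewhere along the right-hand slots: far, near or between.
- first_gear (a point): where the centre of the knob is when the lever is fully home in first gear (far-left slot); fixed on the machine; axes as the bottle roller's
- stop_top (a point): middle of the top of the round black stop button, 38 mm diameter, on the switch pod (46 mm square) at the left of the housing; about 149 mm above the bench when out. Moves with the button.
- stop_button (a joint): how far the stop button is pressed down, m: 0 out, 0.009 fully down. About 4 N moves it; it latches: it stays where it is pressed to.
- roller_bottle: clear glass bottle with a blue cap, 69 mm diameter, 129 mm long, lying on the two rollers (top about 123 mm above the bench); origin at the centre of its bottom; a bystander
- pot: specimen pot, 46 mm diameter, 57 mm high, origin at the centre of its underside; a bystander on the bench
- vial_back: small capped vial, 25 mm diameter, 60 mm high, standing behind the roller; a bystander
- bench_timer: black timer, 34 x 72 x 59 mm, standing behind the roller; a bystander
- vial_side: small capped vial, 23 mm diameter, 54 mm high, standing behind the roller; a bystander

How it is judged:
By the outcome, as a careful person would: the job done as asked, in the order asked, and still so for the second after the job is handed in, with the robot touching nothing.
It also fails if it takes over 53 s, if anything falls off the work surface, if the arm or the gripper's body presses on something with over 40 N, if the wrist force passes 120 N, or if a joint passes its speed limit or range.

## Working session

There is one attempt and no reset: what is moved stays moved. The work goes in short steps, Python scripts to look and compute and a tool call to move; the robot and the scene stay as the last step left them, time stands still between calls to the robot, and variables do not carry over. Pictures are saved under pics/ and viewed, and the job is handed in when it is done.

Besides the shell and the picture viewer there is one more tool, called as name(argument=value, ...), one argument or row to a line, values as JSON. move_arm: Moves the arm, as the interface text tells. Shifts and turns lie within -1 to 1; 1 stands for 300 mm of shift or 360 degrees of turn. Its arguments: {"type":"object","properties":{"rows":{"type":"array"},"squeeze":{"type":"number"}},"required":["rows"]}

```bash
mkdir -p pics; cat > h.py <<'E'
import numpy as np,cv2
from station import monitor, viewer, workorder, r
from scipy.spatial.transform import Rotation as Rn
def snap(n,f):
    d=viewer.get_image(n); cv2.imwrite(f'pics/{f}.png',d['image'][:,:,::-1]); np.savez(f'{f}.npz',**d); return d
def ray(d,u,v):
    x=(u-d['cx'])/d['fx'];y=(v-d['cy'])/d['fy'];k=float(d['k1'])
    a,b=x,y
    for _ in range(20):
        s=1+k*(a*a+b*b);a,b=x/s,y/s
    R=d['R'];o=-R.T@d['t'];return o,R.T@np.array([a,b,1.])
def onz(d,u,v,z):
    o,w=ray(d,u,v);return o+w*(z-o[2])/w[2]
def deep(d,u,v):
    o,w=ray(d,u,v);return o+w*float(d['range_z'][int(v),int(u)])
def proj(d,X):
    c=d['R']@np.array(X)+d['t'];a,b=c[:2]/c[2];s=1+d['k1']*(a*a+b*b);return d['fx']*a*s+d['cx'],d['fy']*b*s+d['cy']
E
python3 - <<'E'
from h import *
s=monitor.state();print(s,r.nose_length)
for n in('side','top'):
    d=snap(n,n+'0');print(n,d['fx'],d['k1'],-d['R'].T@d['t'],d['R'][2])
E
```

```text
{'clock': 0.0, 'qpos': array([-1.27491041,  0.38426266,  0.01639663,  1.37118697, -0.00631186,
        1.38820083, -0.04649549]), 'joint_velocities': array([-0.00064571, -0.00010023, -0.00227054,  0.00102231, -0.00098927,
        0.00046241, -0.00142834]), 'joint_torque': array([ 3.25515166e-04, -6.27613449e+01,  8.44545923e-01, -3.71826732e+01,
        1.65214349e-02,  1.41781595e-02, -2.52867039e-05]), 'ee_pos': array([0.21926648, 0.58475882, 0.24724888]), 'tool_rot': array([ 1.78410136e-01,  9.83955698e-01, -9.91084133e-04, -1.61804806e-04]), 'force': array([ 0.12660383,  0.59200946, -0.02306769]), 'wrist_torque': array([0.00507368, 0.05299731, 0.02030268]), 'gripper_width': 1.001362493898529} 0.017
side 611.4044117543543 -0.02596534411671378 [ 0.45806819 -0.79656906  0.67189227] [ 0.10790154  0.77110755 -0.62749535]
top 596.3842384739388 -0.07576607099205097 [ 0.48304478 -0.12327637  1.02995572] [ 0.09271608 -0.02278569 -0.99543184]
```

View pics/side0.png

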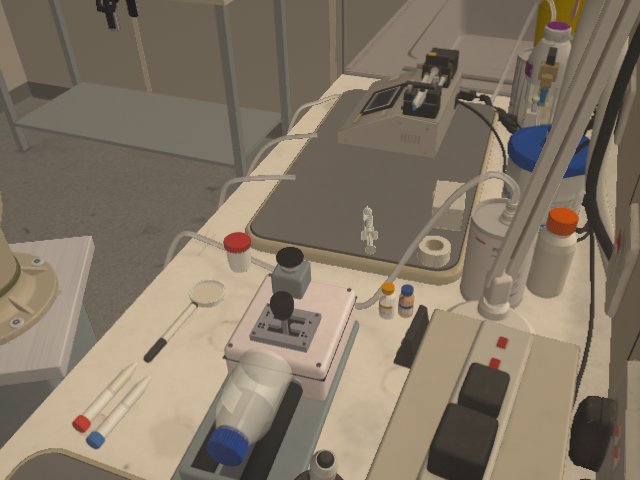

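View pics/top0.png

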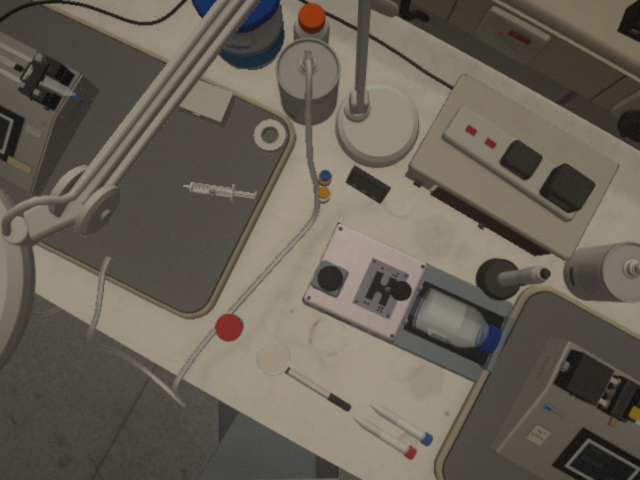

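```bash
python3 - <<'E'
from h import *
t=cv2.imread('pics/top0.png');c=cv2.resize(t[215:345,290:430],None,fx=5.5,fy=4.6*0+4.6,interpolation=cv2.INTER_CUBIC)
cv2.imwrite('pics/topz.png',cv2.resize(t[215:345,290:430],None,fx=4.5,fy=4.5,interpolation=cv2.INTER_CUBIC))
s=cv2.imread('pics/side0.png');cv2.imwrite('pics/sidez.png',cv2.resize(s[240:400,220:370],None,fx=3.7,fy=3.7,interpolation=cv2.INTER_CUBIC))
d=dict(np.load('top0.npz'));print(d['R'])
for u,v,z in [(338,227,.084),(304,301,.084),(396,337,.084),(427,265,.084),(330,277,.149),(401,290,.15)]:print(u,v,onz(d,u,v,z),deep(d,u,v))
E
```

```text
[[-0.01672345 -0.99963273  0.0213242 ]
 [-0.99555214  0.01466996 -0.09306308]
 [ 0.09271608 -0.02278569 -0.99543184]]
338 227 [ 0.57651794 -0.1612171   0.084     ] [ 0.57648602 -0.16120414  0.0843231 ]
304 301 [ 0.46009107 -0.105461    0.084     ] [ 0.45970612 -0.10516221  0.06813545]
396 337 [ 0.40097487 -0.24955541  0.084     ] [ 0.39522627 -0.25840064  0.01774039]
427 265 [ 0.51358757 -0.30209749  0.084     ] [ 0.5156073  -0.31392252  0.02144612]
330 277 [ 0.49622015 -0.14546271  0.149     ] [ 0.49621531 -0.14545457  0.14932336]
401 290 [ 0.47526978 -0.24986949  0.15      ] [ 0.47544113 -0.24707945  0.16939372]
```

View pics/topz.png

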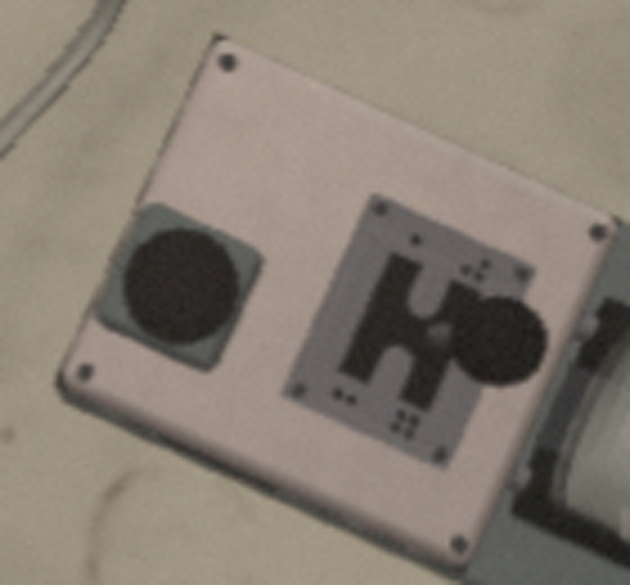

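View pics/sidez.png

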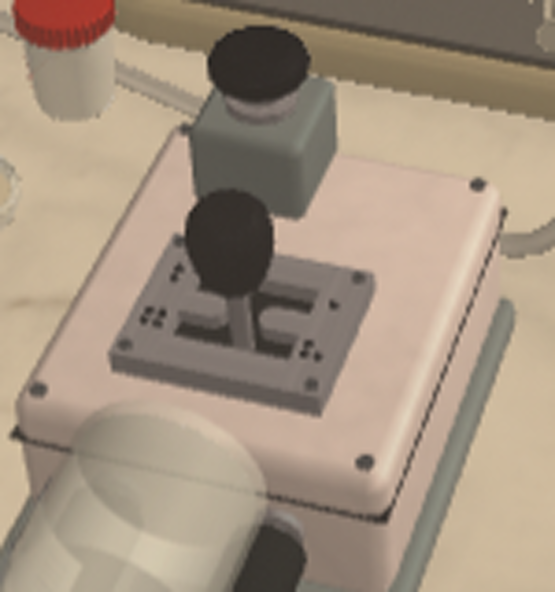

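```bash
python3 - <<'E'
from h import *
d=dict(np.load('top0.npz'))
f=lambda u,v,z:onz(d,u/4.5+290-.4,v/4.5+215-.4,z)
src=[(372,195,.094),(535,268,.094),(447,466,.094),(285,395,.094),(228,62,.084),(598,232,.084),(459,544,.084),(85,371,.084)]
P=np.array([f(*s) for s in src])
print(P); 
c1=P[:4].mean(0)
c2=P[4:].mean(0)
fx=((P[0]+P[1])-(P[2]+P[3])+(P[4]+P[5])-(P[6]+P[7]));yaw=np.arctan2(fx[1],fx[0])
fy=(P[4]+P[7]-P[5]-P[6]);print('yaw',yaw,np.arctan2(fy[1],fy[0])-np.pi/2)
X=np.array([np.cos(yaw),np.sin(yaw),0]);Y=np.array([-X[1],X[0],0])
print(c1,c2-25*.001*Y)
o=(c1+c2-.025*Y)/2;o[2]=0
B=lambda p:((p-o)@X,(p-o)@Y,p[2])
M=f(182,286,.149);print('btn',M,B(M))
for z in(.14,.147,.15,.155):
  K=f(500,340,z);print('knob',z,K,B(K))
# knob side ray
s=dict(np.load('side0.npz'))
o2,w=ray(s,220+230/3.7-.4,240+243/3.7-.4)
o1,w1=ray(d,290+500/4.5-.4,215+340/4.5-.4)
A=np.stack([w1,-w],1);l=np.linalg.lstsq(A,o2-o1,rcond=None)[0]
p,q=o1+l[0]*w1,o2+l[1]*w;print(p,q,B((p+q)/2))
o2,w=ray(s,220+259/3.7-.4,240+62/3.7-.4);q=o2+w*(.149-o2[2])/w[2];print('btn side',q,B(q))
np.savez('frame.npz',o=o,X=X,Y=Y,btn=M);print(o,X,Y)
E
```

```text
[[ 0.52584803 -0.21386555  0.094     ]
 [ 0.49938078 -0.27042688  0.094     ]
 [ 0.43128515 -0.23784898  0.094     ]
 [ 0.45687158 -0.1820103   0.094     ]
 [ 0.57425755 -0.16479329  0.084     ]
 [ 0.51187401 -0.29479682  0.084     ]
 [ 0.40348837 -0.24264737  0.084     ]
 [ 0.46618432 -0.11262351  0.084     ]]
yaw -0.445351058047211 -0.44835211856846025
[ 0.47834639 -0.22603793  0.094     ] [ 0.4781817  -0.22627673  0.084     ]
btn [ 0.49451967 -0.14549929  0.149     ] (np.float64(-0.02007539438010143), np.float64(0.0797931270306901), np.float64(0.14900000000000002))
knob 0.14 [ 0.47495832 -0.25086891  0.14      ] (np.float64(0.007661845275868201), np.float64(-0.02372522201161145), np.float64(0.14))
knob 0.147 [ 0.47502192 -0.24986532  0.147     ] (np.float64(0.007286925989792743), np.float64(-0.022792126364465544), np.float64(0.14700000000000002))
knob 0.15 [ 0.47504918 -0.24943522  0.15      ] (np.float64(0.0071262462957603825), np.float64(-0.022392228229974453), np.float64(0.15000000000000002))
knob 0.155 [ 0.47509461 -0.24871837  0.155     ] (np.float64(0.006858446805706486), np.float64(-0.021725731339155917), np.float64(0.15500000000000003))
[ 0.47506043 -0.2492577   0.15123817] [ 0.4764315  -0.24930861  0.15123301] (np.float64(0.007689564341433454), np.float64(-0.0219548436092047), np.float64(0.15123558996977526))
btn side [ 0.49615002 -0.15362195  0.149     ] (np.float64(-0.015105032384196467), np.float64(0.07316506837548144), np.float64(0.14900000000000002))
[ 0.47826404 -0.22615733  0.        ] [ 0.90245949 -0.43077472  0.        ] [0.43077472 0.90245949 0.        ]
```

```bash
python3 - <<'E'
from h import *
d=dict(np.load('top0.npz'));s=dict(np.load('side0.npz'))
for u,v in [(10,300),(25,340),(5,380),(10,235),(70,200),(95,215),(150,130),(200,60),(240,10),(365,60),(355,105),(5,410),(340,30)]:
    print(u,v,deep(d,u,v).round(3))
print('side')
for u,v in [(620,20),(560,150),(520,250),(495,310),(560,20),(500,180),(290,210)]: print(u,v,deep(s,u,v).round(3))
# highest points in x<0.75
for d in(d,s):
  pts=[]
  for v in range(0,480,3):
    for u in range(0,640,3):
      if d['range_z'][v,u]>0: pts.append(np.r_[deep(d,u,v),u,v])
  p=np.array(pts)
  for y0 in np.arange(-.6,.8,.1):
    m=(p[:,1]>y0)&(p[:,1]<y0+.1)
    for x0 in np.arange(0.1,.8,.1):
      q=p[m&(p[:,0]>x0)&(p[:,0]<x0+.1)]
      if len(q) and q[:,2].max()>.12: i=q[:,2].argmax();print(round(y0,1),round(x0,1),q[i].round(3))
E
```

```text
10 300 [0.475 0.14  0.518]
25 340 [ 0.321  0.82  -0.903]
5 380 [ 0.194  0.88  -0.893]
10 235 [0.529 0.13  0.541]
70 200 [0.551 0.062 0.584]
95 215 [0.541 0.048 0.569]
150 130 [0.614 0.011 0.548]
200 60 [ 0.674 -0.029  0.545]
240 10 [ 0.719 -0.062  0.545]
365 60 [ 0.794 -0.197  0.235]
355 105 [ 0.768 -0.191  0.111]
5 410 [ 0.097  0.882 -0.899]
340 30 [ 0.943 -0.175 -0.   ]
side
620 20 [ 0.868 -0.187  0.451]
560 150 [ 0.831 -0.193  0.299]
520 250 [ 0.803 -0.202  0.155]
495 310 [ 0.779 -0.214  0.058]
560 20 [1.204 0.541 0.197]
500 180 [0.956 0.199 0.   ]
290 210 [0.52  0.125 0.031]
-0.6 0.2 [ 2.92e-01 -5.68e-01  1.94e-01  6.30e+02  4.14e+02]
-0.6 0.3 [ 3.00e-01 -5.78e-01  1.93e-01  6.36e+02  4.08e+02]
-0.6 0.4 [ 4.98e-01 -5.99e-01  1.56e-01  6.30e+02  2.70e+02]
-0.6 0.5 [ 5.88e-01 -5.01e-01  2.06e-01  5.79e+02  2.07e+02]
-0.6 0.6 [ 6.84e-01 -5.44e-01  3.03e-01  6.39e+02  1.23e+02]
-0.6 0.7 [ 7.70e-01 -5.01e-01  3.94e-01  6.39e+02  3.00e+01]
-0.5 0.2 [ 2.85e-01 -4.96e-01  1.22e-01  5.61e+02  4.11e+02]
-0.5 0.3 [ 3.30e-01 -4.94e-01  1.73e-01  5.73e+02  3.87e+02]
-0.5 0.4 [ 4.96e-01 -4.62e
[... 2036 characters left out ...]
.85e+02  2.94e+02]
-0.3 0.6 [ 6.78e-01 -2.82e-01  1.37e-01  4.47e+02  3.12e+02]
-0.3 0.7 [ 7.99e-01 -2.00e-01  2.38e-01  5.28e+02  1.98e+02]
-0.2 0.4 [ 4.91e-01 -1.45e-01  1.51e-01  2.85e+02  2.52e+02]
-0.2 0.5 [ 5.07e-01 -1.47e-01  1.50e-01  2.97e+02  2.52e+02]
-0.2 0.6 [ 6.98e-01 -1.15e-01  1.47e-01  4.26e+02  2.25e+02]
-0.2 0.7 [ 8.00e-01 -1.94e-01  2.65e-01  5.31e+02  1.77e+02]
-0.1 0.7 [ 7.86e-01 -8.00e-02  1.50e-01  4.77e+02  2.04e+02]
0.2 0.7 [7.92e-01 2.87e-01 1.82e-01 4.17e+02 8.40e+01]
0.3 0.7 [7.79e-01 3.06e-01 1.81e-01 4.08e+02 8.10e+01]
0.5 0.1 [ 0.187  0.523  0.312 96.     0.   ]
0.5 0.2 [  0.206   0.516   0.313 105.      0.   ]
0.6 0.2 [  0.242   0.623   0.279 132.      0.   ]
```

```bash
python3 - <<'E'
from h import *
d=dict(np.load('top0.npz'))
t=cv2.imread('pics/top0.png');cv2.imwrite('pics/lamp.png',cv2.resize(t[170:420,0:130],None,fx=2.4,fy=2.4))
pts=[]
for v in range(200,400,6):
    row=d['range_z'][v,:130]; z=[round(float(deep(d,u,v)[2]),3) for u in range(0,60,6)]
    m=[u for u in range(0,60) if d['range_z'][v,u]>0 and deep(d,u,v)[2]>.4]
    if m: print(v,max(m),deep(d,max(m)-1,v).round(3),z[:3])
E
```

```text
200 59 [0.549 0.067 0.593] [0.516, 0.508, 0.033]
206 59 [0.549 0.079 0.566] [0.517, 0.513, 0.503]
212 59 [0.545 0.081 0.561] [0.519, 0.588, 0.594]
218 59 [0.541 0.085 0.552] [0.521, 0.588, 0.591]
224 59 [0.536 0.085 0.552] [0.521, 0.577, 0.541]
230 59 [0.532 0.088 0.543] [0.52, 0.561, 0.542]
236 49 [0.528 0.101 0.533] [0.522, 0.541, 0.541]
242 39 [0.525 0.119 0.514] [0.522, 0.52, 0.543]
248 31 [0.521 0.134 0.496] [0.523, 0.522, 0.52]
254 33 [0.516 0.134 0.493] [0.522, 0.522, 0.519]
260 34 [0.51  0.132 0.494] [0.524, 0.523, 0.52]
266 34 [0.505 0.131 0.496] [0.521, 0.521, 0.519]
272 35 [0.499 0.131 0.495] [0.521, 0.523, 0.521]
278 34 [0.494 0.13  0.498] [0.522, 0.522, 0.519]
284 34 [0.488 0.13  0.498] [0.521, 0.521, 0.522]
290 34 [0.483 0.131 0.495] [0.523, 0.523, 0.519]
296 33 [0.478 0.13  0.5  ] [0.524, 0.523, 0.519]
302 32 [0.472 0.132 0.497] [0.522, 0.522, 0.519]
308 31 [0.467 0.133 0.497] [0.524, 0.521, 0.519]
314 30 [0.462 0.134 0.496] [0.523, 0.523, 0.519]
320 28 [0.456 0.137 0.494] [0.523, 0.52, 0.516]
326 26 [0.451 0.138 0.496] [0.52, 0.519, 0.515]
332 23 [0.446 0.138 0.5  ] [0.519, 0.519, 0.513]
338 21 [0.44  0.142 0.496] [0.518, 0.516, 0.509]
344 17 [0.435 0.144 0.499] [0.517, 0.515, 0.508]
350 14 [0.43  0.146 0.501] [0.515, 0.511, 0.503]
356 11 [0.424 0.151 0.496] [0.515, 0.506, -0.892]
362 6 [0.419 0.155 0.496] [0.51, 0.496, -0.89]
368 2 [0.414 0.159 0.496] [0.498, -0.904, -0.902]
```

View pics/lamp.png

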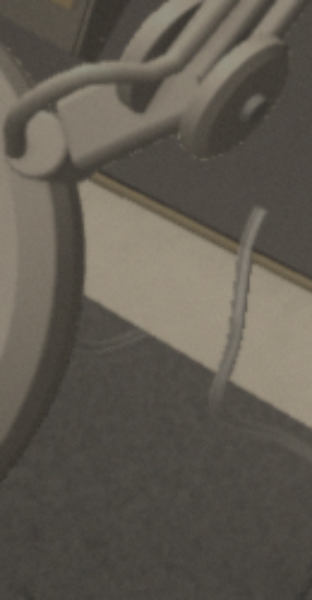

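move_arm(
  rows=[
    [-0.02,0,0,0,-0.02,0,1],
    [-0.04,0,0,0,-0.03,0,1],
    [-0.06,0,0,0,-0.05,0,1],
    [-0.08,0,0,0,-0.07,0,1],
    [-0.1,0,0,0,-0.08,0,1],
    [-0.11,0,0,0,-0.1,0,1],
    [-0.125,0,0,0,-0.1,0,1],
    [-0.125,0,0,0,-0.1,0,1],
  ],
  squeeze=20,
)

```text
clock: 0.77
ee_pos: [0.2075, 0.5531, 0.2437]
tool_rot: [0.165, 0.91, 0.375, 0.068]
force: [-0.6, -1.6, -0.7]
gripper_width: -0.003
```

```bash
python3 - <<'E'
from h import *
print(monitor.state())
d=snap('side','s1')
E
```

```text
{'clock': 0.7667, 'qpos': array([-1.25446303, -0.12791738, -0.04502738,  2.18929862,  0.19151992,
        0.3049047 , -0.24807061]), 'joint_velocities': array([-0.00852849,  0.05400424,  0.02336369, -0.1675343 , -0.1108931 ,
        0.25390395,  0.12559094]), 'joint_torque': array([ 3.42380733e-02, -3.28475225e+01, -3.98044651e-01, -4.02393329e+01,
        1.62660867e+00, -8.07134271e+00, -1.44982070e+00]), 'ee_pos': array([0.20747179, 0.55311173, 0.24370331]), 'tool_rot': array([0.16459824, 0.90965103, 0.37523533, 0.06812399]), 'force': array([-0.58686627, -1.60707693, -0.72706207]), 'wrist_torque': array([-0.84175359,  0.26046991, -0.0153629 ]), 'gripper_width': -0.003382157610571517}
```

View pics/s1.png

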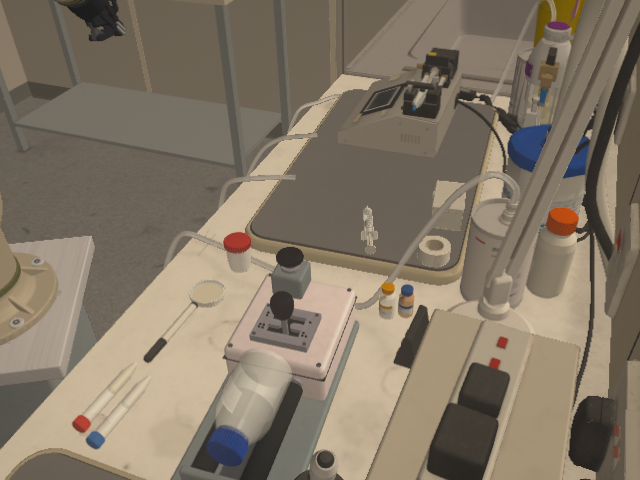

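```bash
cat >> h.py <<'E'
def rows(wps,p0=None,q0=None):
    """wps: list of (pos, Rotation)"""
    s=monitor.state()
    p0=s['ee_pos'] if p0 is None else p0; q=Rn.from_quat(s['tool_rot'] if q0 is None else q0)
    for p,t in wps:
        sh=q.inv().apply(np.array(p)-p0)/.3; tu=(q.inv()*t).as_rotvec()/(2*np.pi)
        print('[%s, C]'%', '.join('%.3f'%v for v in np.r_[tu,sh]))
def outpose(az,rad,z,tilt=45):
    a=np.radians(az);rd=np.array([np.cos(a),np.sin(a),0]);tg=np.array([-np.sin(a),np.cos(a),0]);t=np.radians(tilt)
    zz=np.sin(t)*rd-np.cos(t)*np.array([0,0,1.]);yy=np.cos(t)*rd+np.sin(t)*np.array([0,0,1.])
    return rad*rd+np.r_[0,0,z],Rn.from_matrix(np.stack([tg,yy,zz],1))
E
python3 - <<'E'
from h import *
p,q=outpose(69.4,.55,.23);rows([(p,q)])
print()
for az,step in((69.4,5),):
    rows([outpose(a,.55,.23) for a in np.arange(66,20,-4.5)[:10]],p,q.as_quat())
E
```

```text
[-0.001, 0.000, 0.000, -0.000, -0.137, -0.062, C]

[0.000, -0.007, 0.007, -0.109, -0.002, -0.002, C]
[0.000, -0.016, 0.016, -0.252, -0.012, -0.012, C]
[0.000, -0.024, 0.024, -0.394, -0.030, -0.030, C]
[-0.000, -0.033, 0.033, -0.533, -0.056, -0.056, C]
[0.000, -0.042, 0.042, -0.669, -0.089, -0.089, C]
[-0.000, -0.051, 0.051, -0.801, -0.130, -0.130, C]
[0.000, -0.060, 0.060, -0.928, -0.178, -0.178, C]
[-0.000, -0.069, 0.069, -1.049, -0.233, -0.233, C]
[-0.000, -0.077, 0.077, -1.164, -0.295, -0.295, C]
[0.000, -0.086, 0.086, -1.271, -0.362, -0.362, C]
```

move_arm(
  rows=[
    [0,0,0,0,-0.07,-0.03,1],
    [0,0,0,0,-0.135,-0.06,1],
    [0,0,0,0,-0.135,-0.06,1],
  ],
)

```text
clock: 1.07
ee_pos: [0.1941, 0.5162, 0.2306]
tool_rot: [0.165, 0.91, 0.374, 0.068]
force: [1.0, -0.2, -0.9]
gripper_width: -0.003
```

```bash
python3 - <<'E'
from h import *
s=monitor.state();print(s['qpos'],s['ee_pos'],s['force'])
p,q=outpose(69.4,.55,.23)
rows([outpose(a,.55,.23) for a in np.arange(67,40,-4)[:10]],p,q.as_quat())
E
```

```text
[-1.24358795 -0.20509106 -0.0628409   2.28222229  0.19947282  0.29335289
 -0.26672376] [0.19405849 0.51624597 0.23064979] [ 1.0488627  -0.22941831 -0.93623263]
[0.000, -0.005, 0.005, -0.077, -0.001, -0.001, C]
[-0.000, -0.013, 0.013, -0.204, -0.008, -0.008, C]
[0.000, -0.020, 0.020, -0.331, -0.021, -0.021, C]
[0.000, -0.028, 0.028, -0.456, -0.041, -0.041, C]
[0.000, -0.036, 0.036, -0.579, -0.066, -0.066, C]
[0.000, -0.044, 0.044, -0.699, -0.098, -0.098, C]
[0.000, -0.052, 0.052, -0.815, -0.135, -0.135, C]
```

move_arm(
  rows=[
    [0,-0.005,0.005,-0.08,0,0,1],
    [0,-0.013,0.013,-0.2,-0.008,-0.008,1],
    [0,-0.02,0.02,-0.33,-0.02,-0.02,1],
    [0,-0.028,0.028,-0.455,-0.04,-0.04,1],
    [0,-0.036,0.036,-0.58,-0.066,-0.066,1],
    [0,-0.044,0.044,-0.7,-0.098,-0.098,1],
    [0,-0.052,0.052,-0.815,-0.135,-0.135,1],
    [0,-0.052,0.052,-0.815,-0.135,-0.135,1],
  ],
)

```text
clock: 1.73
ee_pos: [0.4087, 0.3753, 0.2337]
tool_rot: [0.374, 0.845, 0.349, 0.155]
force: [0.8, -0.4, -1.4]
gripper_width: 0.001
```

```bash
python3 - <<'E'
from h import *
s=monitor.state();print(s['qpos'],s['ee_pos'],s['force'])
e=s['ee_pos'];print(np.hypot(*e[:2]),np.degrees(np.arctan2(e[1],e[0])))
p,q=outpose(43,.55,.23)
rows([outpose(a,.55,.23) for a in np.arange(39,10,-4)[:10]],p,q.as_quat())
snap('top','t2');snap('side','s2')
E
```

```text
[-0.92909468 -0.21038916  0.07155046  2.28066624  0.32565287  0.30499024
 -0.38682386] [0.40870076 0.37525299 0.2336516 ] [ 0.83568637 -0.43516247 -1.38183292]
0.5548433243677884 42.55692888862094
[-0.000, -0.008, 0.008, -0.128, -0.003, -0.003, C]
[0.000, -0.016, 0.016, -0.255, -0.013, -0.013, C]
[-0.000, -0.024, 0.024, -0.381, -0.028, -0.028, C]
[-0.000, -0.031, 0.031, -0.505, -0.050, -0.050, C]
[-0.000, -0.039, 0.039, -0.627, -0.078, -0.078, C]
[-0.000, -0.047, 0.047, -0.746, -0.112, -0.112, C]
[-0.000, -0.055, 0.055, -0.861, -0.152, -0.152, C]
[0.000, -0.063, 0.063, -0.972, -0.197, -0.197, C]
```

View pics/t2.png

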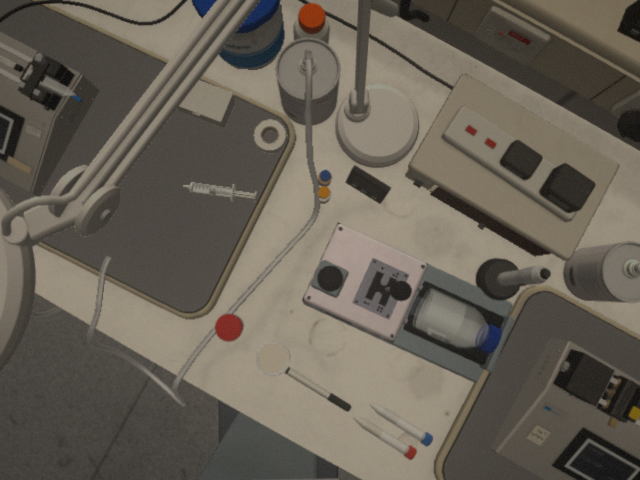

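View pics/s2.png

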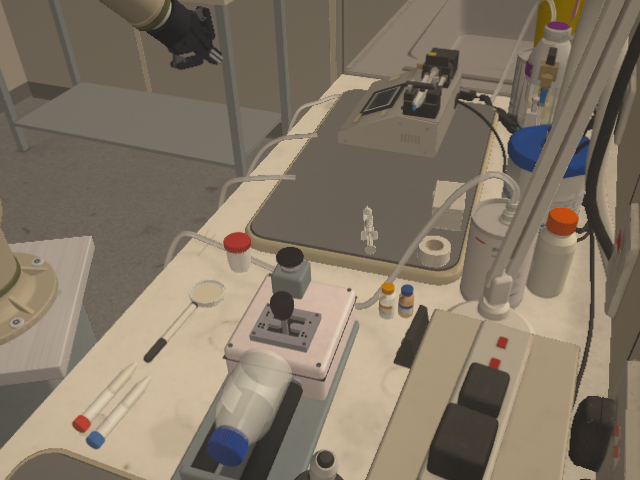

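```bash
python3 - <<'E'
from h import *
d=dict(np.load('s2.npz'))
P=np.array([deep(d,u,v) for v in range(0,72,2) for u in range(96,226,2) if 0<d['range_z'][v,u]<1.6])
P=P[P[:,2]>.1]
r_=np.hypot(P[:,0],P[:,1]);az=np.degrees(np.arctan2(P[:,1],P[:,0]))
for z in np.arange(.15,.5,.03):
    m=(P[:,2]>z)&(P[:,2]<z+.03)
    if m.any():print(z.round(2),r_[m].min().round(3),r_[m].max().round(3),az[m].min().round(),az[m].max().round())
E
```

```text
0.21 0.475 0.57 41.0 43.0
0.24 0.461 0.564 41.0 44.0
0.27 0.439 0.555 39.0 44.0
0.3 0.401 0.554 38.0 44.0
0.33 0.376 0.546 37.0 45.0
0.36 0.344 0.475 36.0 43.0
0.39 0.341 0.372 37.0 42.0
```

move_arm(
  rows=[
    [0,-0.008,0.008,-0.128,0.01,0.02,1],
    [0,-0.016,0.016,-0.255,-0.03,0.01,1],
    [0,-0.016,0.016,-0.255,-0.05,0.01,1],
  ],
)

```text
clock: 2.08
ee_pos: [0.452, 0.3144, 0.2199]
tool_rot: [0.431, 0.818, 0.338, 0.178]
force: [-1.0, -1.2, -0.6]
gripper_width: -0.002
```

```bash
python3 - <<'E'
from h import *
s=monitor.state();print(s['qpos'],s['ee_pos'],s['force'])
e=s['ee_pos'];print(np.hypot(*e[:2]),np.degrees(np.arctan2(e[1],e[0])))
p,q=outpose(35,.55,.215)
rows([outpose(a,.55,.215) for a in np.arange(31,0,-4)[:10]],p,q.as_quat())
snap('top','t3');snap('side','s3')
E
```

```text
[-0.81058001 -0.20221298  0.08387796  2.3086379   0.38920215  0.27316497
 -0.45478506] [0.45200135 0.31438298 0.21990242] [-0.96727535 -1.20664088 -0.64544058]
0.5505832158775789 34.8199830529536
[0.000, -0.008, 0.008, -0.128, -0.003, -0.003, C]
[-0.000, -0.016, 0.016, -0.255, -0.013, -0.013, C]
[-0.000, -0.024, 0.024, -0.381, -0.028, -0.028, C]
[-0.000, -0.031, 0.031, -0.505, -0.050, -0.050, C]
[-0.000, -0.039, 0.039, -0.627, -0.078, -0.078, C]
[0.000, -0.047, 0.047, -0.746, -0.112, -0.112, C]
[-0.000, -0.055, 0.055, -0.861, -0.152, -0.152, C]
[-0.000, -0.063, 0.063, -0.972, -0.197, -0.197, C]
```

View pics/s3.png

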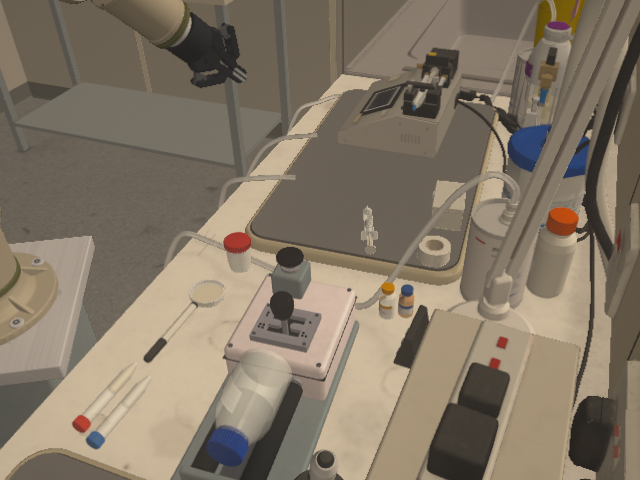

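View pics/t3.png

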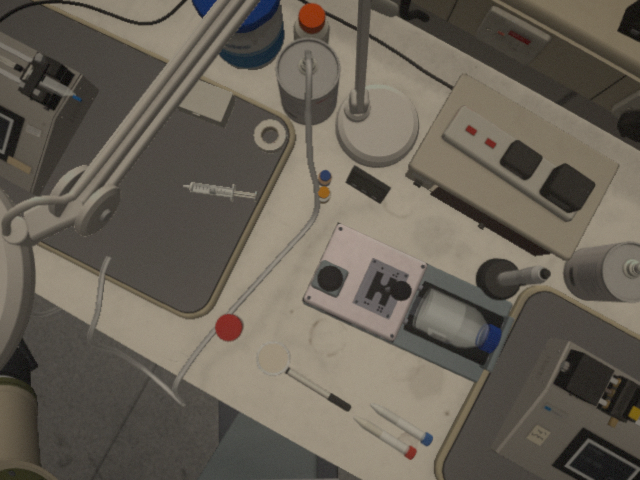

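```bash
python3 - <<'E'
from h import *
d=dict(np.load('t3.npz'))
for u,v in [(5,345),(20,360),(30,365),(3,372),(10,385),(25,395),(35,420),(5,420),(20,450),(45,470),(2,470)]:
    p=deep(d,u,v);print(u,v,p.round(3),np.hypot(*p[:2]).round(3))
E
```

```text
5 345 [0.436 0.146 0.515] 0.459
20 360 [0.399 0.232 0.313] 0.462
30 365 [0.384 0.257 0.236] 0.462
3 372 [0.39  0.235 0.347] 0.455
10 385 [0.377 0.219 0.363] 0.436
25 395 [0.365 0.204 0.357] 0.419
35 420 [0.339 0.189 0.365] 0.388
5 420 [0.347 0.204 0.403] 0.403
20 450 [0.321 0.178 0.421] 0.367
45 470 [0.305 0.147 0.432] 0.338
2 470 [0.314 0.174 0.465] 0.359
```

move_arm(
  rows=[
    [0,-0.008,0.008,-0.128,-0.003,-0.003,1],
    [0,-0.016,0.016,-0.255,-0.013,-0.013,1],
    [0,-0.024,0.024,-0.38,-0.028,-0.028,1],
    [0,-0.031,0.031,-0.505,-0.05,-0.05,1],
    [0,-0.039,0.039,-0.627,-0.078,-0.078,1],
    [0,-0.047,0.047,-0.746,-0.112,-0.112,1],
    [0,-0.055,0.055,-0.861,-0.152,-0.152,1],
    [0,-0.055,0.055,-0.861,-0.152,-0.152,1],
  ],
)

```text
clock: 2.85
ee_pos: [0.5449, 0.0643, 0.2205]
tool_rot: [0.616, 0.689, 0.285, 0.255]
force: [-0.4, -0.3, -0.1]
gripper_width: 0.004
```

```bash
python3 - <<'E'
from h import *
s=monitor.state();print(s['qpos'],s['ee_pos'],s['force'])
e=s['ee_pos'];az=np.degrees(np.arctan2(e[1],e[0]));print(np.hypot(*e[:2]),az)
p,q=outpose(7,.55,.22)
rows([outpose(a,.53,z) for a,z in [(3,.225),(-1,.23),(-5,.24),(-9,.25),(-13,.26),(-17,.26)]],p,q.as_quat())
E
```

```text
[-0.43148793 -0.21762237  0.1830338   2.31644604  0.46929284  0.28557908
 -0.52506415] [0.54490709 0.06430772 0.22047158] [-0.38600848 -0.28364652 -0.14117134]
0.5486886336425346 6.730682103541213
[-0.000, -0.008, 0.008, -0.123, -0.038, -0.062, C]
[-0.000, -0.016, 0.016, -0.246, -0.036, -0.083, C]
[-0.000, -0.024, 0.024, -0.367, -0.027, -0.122, C]
[-0.000, -0.031, 0.031, -0.487, -0.025, -0.166, C]
[0.000, -0.039, 0.039, -0.604, -0.028, -0.217, C]
[-0.000, -0.047, 0.047, -0.719, -0.061, -0.249, C]
```

move_arm(
  rows=[
    [0,-0.008,0.008,-0.123,-0.038,-0.062,1],
    [0,-0.016,0.016,-0.246,-0.036,-0.083,1],
    [0,-0.024,0.024,-0.367,-0.027,-0.122,1],
    [0,-0.031,0.031,-0.487,-0.025,-0.166,1],
    [0,-0.039,0.039,-0.604,-0.028,-0.217,1],
    [0,-0.047,0.047,-0.719,-0.061,-0.249,1],
    [0,-0.047,0.047,-0.719,-0.061,-0.249,1],
  ],
)

```text
clock: 3.43
ee_pos: [0.5246, -0.1303, 0.2496]
tool_rot: [0.745, 0.549, 0.225, 0.306]
force: [0.5, 0.7, -1.1]
gripper_width: 0.001
```

```bash
cat >> h.py <<'E'
F=np.load('frame.npz') if __import__('os').path.exists('frame.npz') else None
def mpos(x,y,z): return F['o']+F['X']*x+F['Y']*y+np.r_[0,0,z]
def mach(p): return np.array([(p-F['o'])@F['X'],(p-F['o'])@F['Y'],p[2]])
DOWN=Rn.from_matrix(np.stack([F['Y'],F['X'],[0,0,-1.]],1))
E
python3 - <<'E'
from h import *
s=monitor.state();print(s['qpos'],s['ee_pos'],s['force'],mach(s['ee_pos']))
rows([(mpos(-.02,.0798,.225),DOWN)])
E
```

```text
[ 0.35607261 -0.25256215 -0.22542253  2.2676376   0.21347851  0.35962329
 -0.35632268] [ 0.52458729 -0.13029825  0.24961971] [ 0.4643625   0.68146639 -1.12902998] [0.00051119 0.10646382 0.24961971]
[0.124, -0.009, 0.022, -0.078, -0.115, 0.002, C]
```

move_arm(
  rows=[
    [0.02,0,0.003,-0.01,-0.015,0,1],
    [0.04,-0.003,0.006,-0.02,-0.03,0,1],
    [0.058,-0.004,0.01,-0.04,-0.05,0,1],
    [0.076,-0.005,0.014,-0.05,-0.07,0,1],
    [0.094,-0.007,0.017,-0.06,-0.09,0,1],
    [0.11,-0.008,0.02,-0.07,-0.105,0,1],
    [0.124,-0.009,0.022,-0.078,-0.115,0.002,1],
    [0.124,-0.009,0.022,-0.078,-0.115,0.002,1],
    [0.124,-0.009,0.022,-0.078,-0.115,0.002,1],
  ],
)

```text
clock: 4.18
ee_pos: [0.4952, -0.1433, 0.2226]
tool_rot: [0.845, 0.535, -0.001, -0.001]
force: [-0.7, 0.0, -0.2]
gripper_width: 0.0
```

```bash
python3 - <<'E'
from h import *
s=monitor.state();print(s['clock'],s['qpos'],s['ee_pos'],s['force'],mach(s['ee_pos']))
rows([(mpos(-.02,.0798,.225),DOWN)])
snap('top','t4');snap('side','s4')
t=cv2.imread('pics/s4.png');cv2.imwrite('pics/s4z.png',cv2.resize(t[140:400,170:420],None,fx=2.3,fy=2.3))
E
```

```text
4.1833 [ 0.29911845  0.16829116 -0.08856293  1.70202099  0.01430186  1.27491013
 -0.23327439] [ 0.49520135 -0.14333958  0.22262616] [-0.73006288  0.03119076 -0.23357813] [-0.02039056  0.08203583  0.22262616]
[-0.000, -0.000, 0.001, -0.007, 0.001, -0.008, C]
```

View pics/s4z.png

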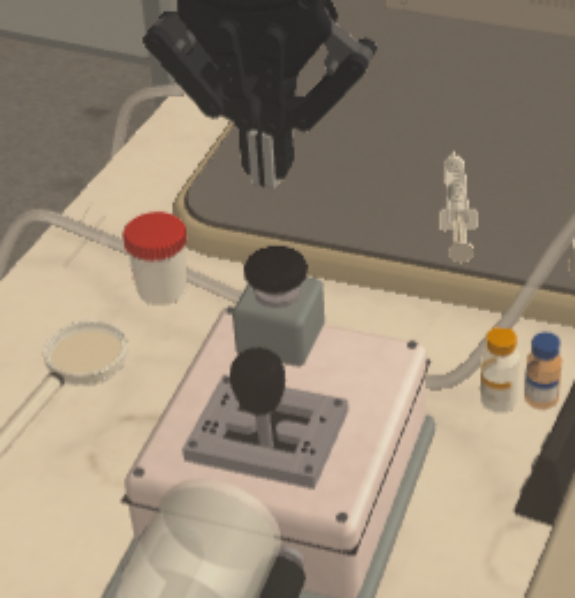

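View pics/t4.png

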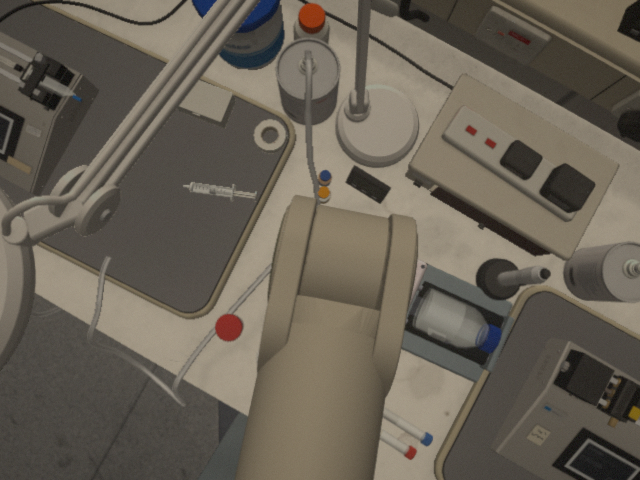

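move_arm(
  rows=[
    [0,0,0.001,-0.007,0,0.1,1],
    [0,0,0.001,-0.007,0,0.16,1],
    [0,0,0.001,-0.007,0,0.19,1],
    [0,0,0.001,-0.007,0,0.2,1],
    [0,0,0.001,-0.007,0,0.2,1],
  ],
)

```text
clock: 4.7
ee_pos: [0.4922, -0.1461, 0.1636]
tool_rot: [0.847, 0.532, -0.001, -0.001]
force: [-0.5, -0.1, -0.1]
gripper_width: 0.002
```

move_arm(
  rows=[
    [0,0,0,0,0,0.01,1],
    [0,0,0,0,0,0.02,1],
    [0,0,0,0,0,0.02,1],
  ],
)

```text
clock: 4.95
ee_pos: [0.4932, -0.1466, 0.1579]
tool_rot: [0.847, 0.531, -0.0, -0.0]
force: [0.5, 0.6, 1.8]
gripper_width: -0.002
```

move_arm(
  rows=[
    [0,0,0,0,0,0.01,1],
    [0,0,0,0,0,0.015,1],
    [0,0,0,0,0,0.015,1],
  ],
)

```text
clock: 5.2
ee_pos: [0.4935, -0.1467, 0.1568]
tool_rot: [0.847, 0.531, 0.0, 0.0]
force: [-12.1, 3.9, 32.8]
gripper_width: 0.001
```

```bash
python3 - <<'E'
from h import *
s=monitor.state();print(s['clock'],s['ee_pos'],s['force'],mach(s['ee_pos']))
snap('side','s5')
t=cv2.imread('pics/s5.png');cv2.imwrite('pics/s5z.png',cv2.resize(t[140:340,220:370],None,fx=3,fy=3))
E
```

```text
5.2 [ 0.4934925  -0.1467047   0.15679611] [-12.09968474   3.94683891  32.81499452] [-0.02048312  0.07826281  0.15679611]
```

View pics/s5z.png

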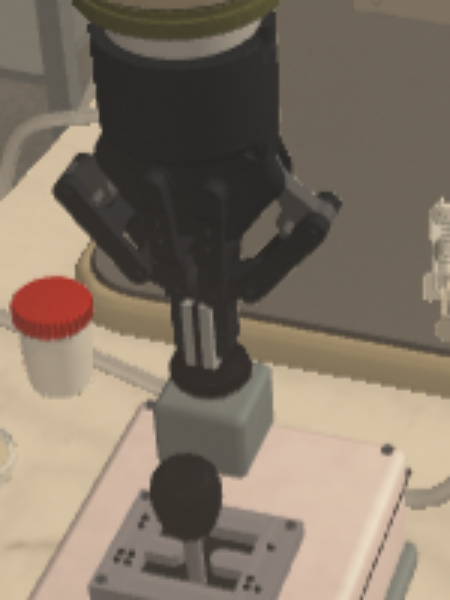

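```bash
python3 - <<'E'
from h import *
rows([(mpos(-.02,.079,.225),DOWN),(mpos(.05,-.022,.225),DOWN),(mpos(.05,-.022,.157),DOWN)])
E
```

```text
[0.000, -0.000, -0.001, 0.003, 0.002, -0.227, C]
[0.000, -0.000, -0.001, -0.333, 0.237, -0.227, C]
[0.000, -0.000, -0.001, -0.333, 0.237, -0.001, C]
```

move_arm(
  rows=[
    [0,0,0,0,0,-0.1,1],
    [0,0,0,0,0,-0.2,1],
    [0,0,0,0,0,-0.24,1],
    [0,0,0,-0.1,0.07,-0.24,1],
    [0,0,0,-0.2,0.15,-0.24,1],
    [0,0,0,-0.3,0.22,-0.24,1],
    [0,0,0,-0.333,0.24,-0.24,1],
    [0,0,0,-0.333,0.24,-0.24,1],
    [0,0,0,-0.333,0.24,-0.24,1],
  ],
)

```text
clock: 6.0
ee_pos: [0.5136, -0.2685, 0.224]
tool_rot: [0.848, 0.53, -0.001, -0.001]
force: [0.3, 0.3, 0.2]
gripper_width: -0.001
```

```bash
python3 - <<'E'
from h import *
s=monitor.state();print(s['clock'],s['qpos'],s['ee_pos'],s['force'],mach(s['ee_pos']))
rows([(mpos(.05,-.022,.157),DOWN)])
snap('side','s6')
t=cv2.imread('pics/s6.png');cv2.imwrite('pics/s6z.png',cv2.resize(t[140:400,200:400],None,fx=2.3,fy=2.3))
E
```

```text
6.0 [ 0.43075465  0.30049063 -0.0055675   1.534885    0.00232674  1.31017687
 -0.02769605] [ 0.51360813 -0.26848227  0.22400507] [0.27074023 0.34629283 0.24667877] [ 0.05012912 -0.02297121  0.22400507]
[-0.001, 0.000, -0.001, 0.003, 0.000, 0.223, C]
```

View pics/s6z.png

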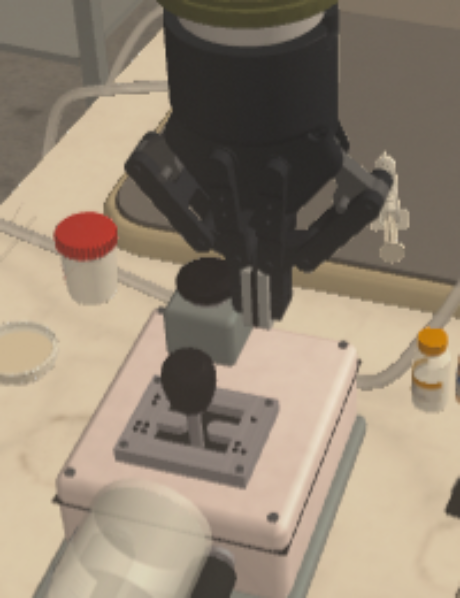

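move_arm(
  rows=[
    [0,0,0,0.003,0,0.1,1],
    [0,0,0,0.003,0,0.19,1],
    [0,0,0,0.003,0,0.22,1],
    [0,0,0,0.003,0,0.22,1],
    [0,0,0,0.003,-0.025,0.22,1],
    [0,0,0,0.003,-0.045,0.22,1],
    [0,0,0,0.003,-0.045,0.22,1],
  ],
)

```text
clock: 6.63
ee_pos: [0.5017, -0.261, 0.1605]
tool_rot: [0.847, 0.531, -0.001, -0.0]
force: [-0.3, -0.3, -0.1]
gripper_width: -0.002
```

```bash
python3 - <<'E'
from h import *
s=monitor.state();print(s['clock'],s['ee_pos'],s['force'],mach(s['ee_pos']))
snap('side','s7');snap('top','t7')
t=cv2.imread('pics/s7.png');cv2.imwrite('pics/s7z.png',cv2.resize(t[220:370,220:370],None,fx=4,fy=4,interpolation=cv2.INTER_CUBIC))
E
```

```text
6.6333 [ 0.50174693 -0.26097958  0.16047489] [-0.25918467 -0.32783125 -0.05958383] [ 0.0361929  -0.02130983  0.16047489]
```

View pics/s7z.png

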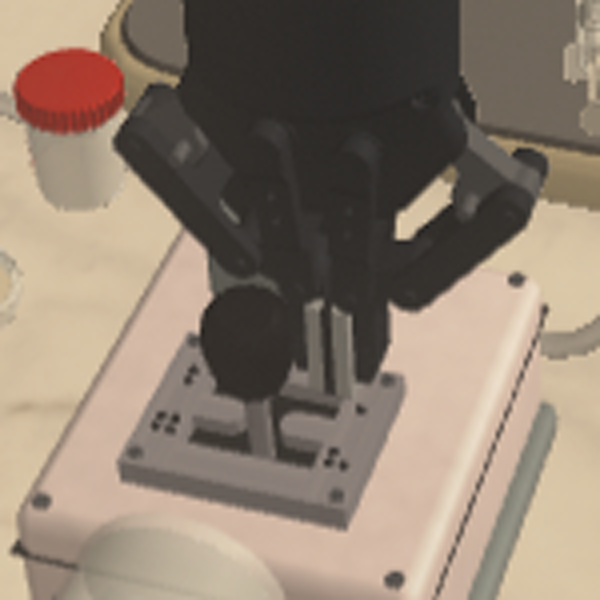

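move_arm(
  rows=[
    [0,0,0,0,-0.005,0.012,1],
    [0,0,0,0,-0.012,0.012,1],
    [0,0,0,0,-0.017,0.012,1],
    [0,0,0,0,-0.017,0.012,1],
  ],
)

```text
clock: 7.07
ee_pos: [0.4975, -0.2593, 0.1553]
tool_rot: [0.847, 0.531, -0.001, -0.001]
force: [2.3, -2.1, 0.7]
gripper_width: -0.0
```

```bash
python3 - <<'E'
from h import *
s=monitor.state();print(s['clock'],s['ee_pos'],s['force'],mach(s['ee_pos']))
snap('side','s8')
t=cv2.imread('pics/s8.png');cv2.imwrite('pics/s8z.png',cv2.resize(t[220:370,220:370],None,fx=4,fy=4,interpolation=cv2.INTER_CUBIC))
E
```

```text
7.0667 [ 0.49750256 -0.25927087  0.15530147] [ 2.340004   -2.11592989  0.70584514] [ 0.03162646 -0.02159616  0.15530147]
```

View pics/s8z.png

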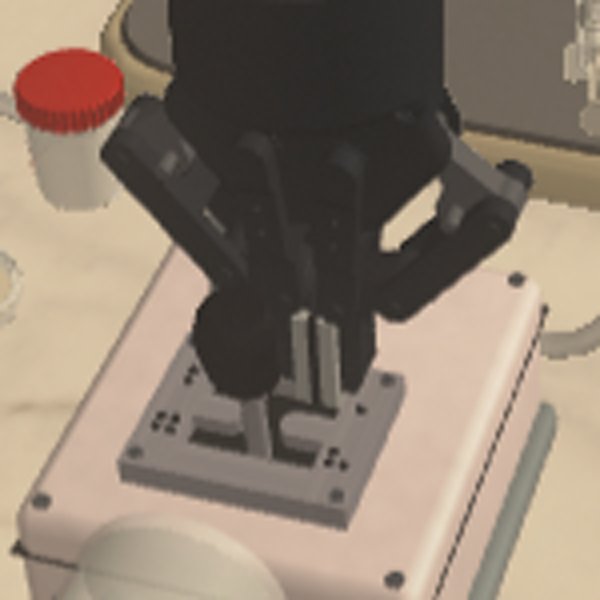

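move_arm(
  rows=[
    [0,0,0,0,-0.005,0,1],
    [0,0,0,0,-0.01,0,1],
    [0,0,0,0,-0.014,0,1],
    [0,0,0,0,-0.014,0,1],
  ],
)

```text
clock: 7.45
ee_pos: [0.4934, -0.2572, 0.1551]
tool_rot: [0.847, 0.531, -0.001, -0.001]
force: [2.2, -2.3, 2.6]
gripper_width: 0.001
```

```bash
python3 - <<'E'
from h import *
s=monitor.state();print(s['clock'],s['ee_pos'],s['force'],mach(s['ee_pos']))
d=snap('side','s9')
t=cv2.imread('pics/s9.png');cv2.imwrite('pics/s9z.png',cv2.resize(t[220:370,220:370],None,fx=4,fy=4,interpolation=cv2.INTER_CUBIC))
def z4(p): u,v=proj(d,p);return round((u-220)*4),round((v-220)*4)
for y in(-.0115,.0115):
  print(y,[z4(mpos(x,y,.094)) for x in(-.027,-.006,0,.006,.027)])
print('knob neutral right',z4(mpos(0,-.0222,.148)),'stem',z4(mpos(0,-.0115,.094)))
print('knob .0075',z4(mpos(.0075,-.0222,.148)))
E
```

```text
7.45 [ 0.49342027 -0.25719753  0.15510985] [ 2.16267941 -2.27202591  2.62258677] [ 0.02704922 -0.02148361  0.15510985]
-0.0115 [(168, 426), (228, 439), (245, 443), (263, 446), (324, 459)]
0.0115 [(193, 379), (252, 391), (269, 394), (286, 398), (346, 410)]
knob neutral right (222, 345) stem (245, 443)
knob .0075 (245, 349)
```

View pics/s9z.png

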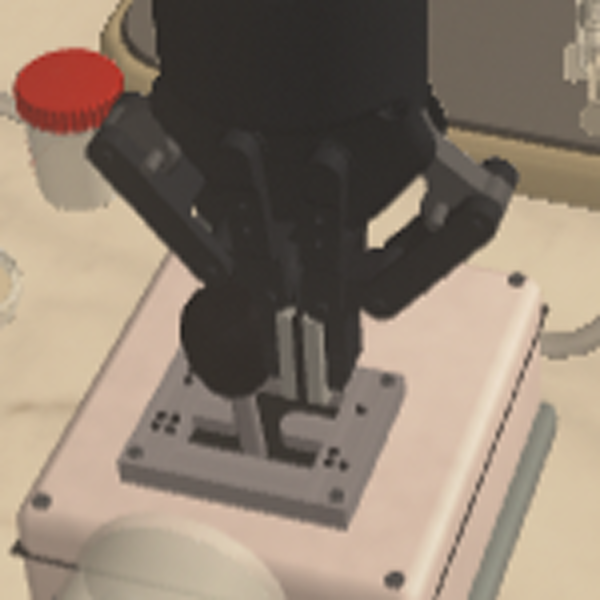

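```bash
python3 - <<'E'
from h import *
rows([(mpos(.045,-.0215,.158),DOWN),(mpos(.045,-.0215,.22),DOWN),(mpos(.001,-.064,.22),DOWN),(mpos(.001,-.064,.158),DOWN)])
E
```

```text
[-0.000, 0.000, -0.001, 0.000, 0.060, -0.010, C]
[-0.000, 0.000, -0.001, -0.000, 0.059, -0.217, C]
[-0.000, 0.000, -0.001, -0.142, -0.087, -0.216, C]
[-0.000, 0.000, -0.001, -0.142, -0.086, -0.009, C]
```

move_arm(
  rows=[
    [0,0,0,0,0.03,0,1],
    [0,0,0,0,0.06,-0.05,1],
    [0,0,0,0,0.06,-0.15,1],
    [0,0,0,0,0.06,-0.22,1],
    [0,0,0,-0.07,-0.01,-0.23,1],
    [0,0,0,-0.142,-0.085,-0.23,1],
    [0,0,0,-0.142,-0.085,-0.23,1],
  ],
)

```text
clock: 8.08
ee_pos: [0.4474, -0.2881, 0.2242]
tool_rot: [0.849, 0.529, -0.003, -0.001]
force: [-0.7, -1.4, -0.5]
gripper_width: 0.001
```

```bash
python3 - <<'E'
from h import *
s=monitor.state();print(s['clock'],s['ee_pos'],s['force'],mach(s['ee_pos']))
rows([(mpos(.001,-.064,.158),DOWN)])
d=snap('side','s10');snap('top','t10')
t=cv2.imread('pics/s10.png');cv2.imwrite('pics/s10z.png',cv2.resize(t[220:370,220:370],None,fx=4,fy=4,interpolation=cv2.INTER_CUBIC))
E
```

```text
8.0833 [ 0.4473967  -0.28805035  0.22421801] [-0.65276517 -1.38946602 -0.50212456] [-0.00119458 -0.06915281  0.22421801]
[-0.001, 0.000, -0.002, 0.018, 0.008, 0.221, C]
```

View pics/s10z.png

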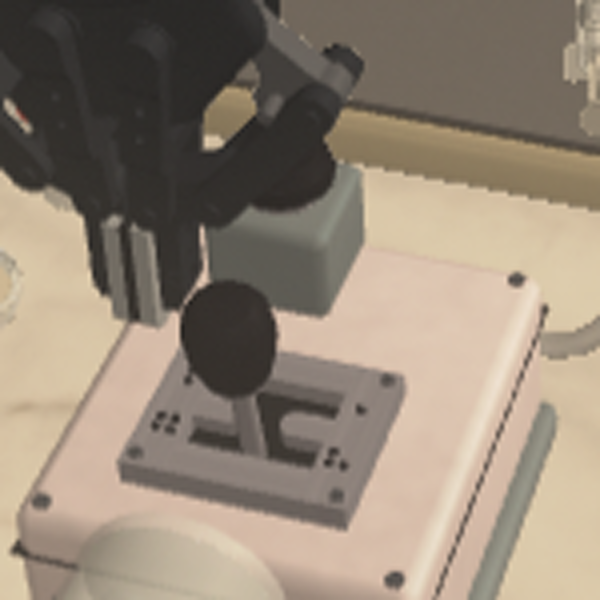

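View pics/t10.png

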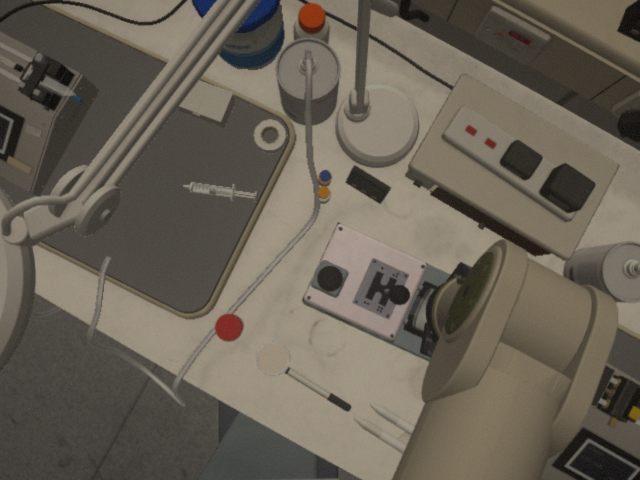

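```bash
python3 - <<'E'
from h import *
t=cv2.imread('pics/t10.png');cv2.imwrite('pics/t10z.png',cv2.resize(t[245:325,345:435],None,fx=7,fy=7,interpolation=cv2.INTER_CUBIC))
E
```

```text
(no output)
```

View pics/t10z.png

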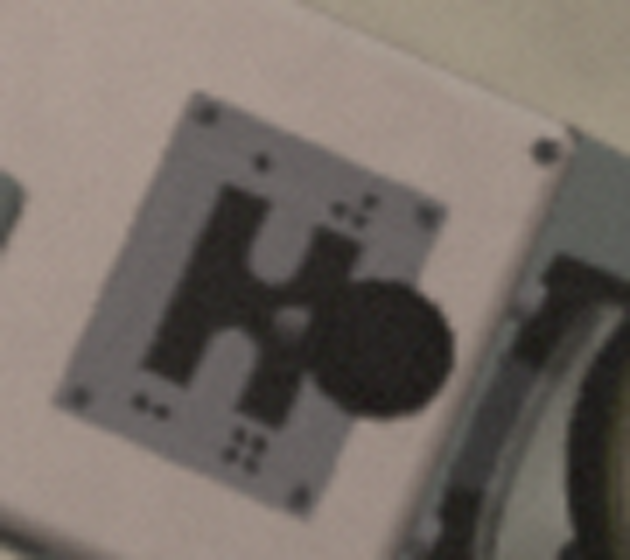

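```bash
python3 - <<'E'
from h import *
d=dict(np.load('t10.npz'))
g=lambda u,v,z:mach(onz(d,345+u/7-.43,245+v/7-.43,z)).round(4)
print(g(383,348,.150))
for u,v in [(202,93),(448,205),(303,520),(55,400)]: print(g(u,v,.094))
print(g(243,190,.094),g(335,232,.094),g(165,375,.094),g(265,420,.094))
E
```

```text
[ 0.0007 -0.0229  0.15  ]
[0.0385 0.03   0.094 ]
[ 0.0386 -0.0308  0.094 ]
[-0.039  -0.0297  0.094 ]
[-0.0377  0.0318  0.094 ]
[0.0225 0.0127 0.094 ] [ 0.0225 -0.01    0.094 ] [-0.0224  0.0117  0.094 ] [-0.0223 -0.0128  0.094 ]
```

move_arm(
  rows=[
    [0,0,-0.002,0.01,0.007,0.1,1],
    [0,0,-0.002,0.01,0.007,0.2,1],
    [0,0,-0.002,0.01,0.007,0.225,1],
    [0,0,-0.002,0.01,0.007,0.225,1],
    [0,0,-0.002,0.01,0.007,0.225,1],
  ],
)

```text
clock: 8.6
ee_pos: [0.4557, -0.2824, 0.1568]
tool_rot: [0.844, 0.537, -0.001, -0.002]
force: [0.1, 0.9, 0.9]
gripper_width: -0.002
```

```bash
python3 - <<'E'
from h import *
s=monitor.state();print(s['clock'],s['ee_pos'],s['force'],mach(s['ee_pos']))
rows([(mpos(.0007,-.055,.156),DOWN),(mpos(.0007,-.045,.156),DOWN)])
E
```

```text
8.6 [ 0.45570057 -0.28239155  0.15681839] [0.13929652 0.88351199 0.92570321] [ 0.00386166 -0.06046888  0.15681839]
[-0.001, 0.000, 0.001, 0.018, -0.010, 0.003, C]
[-0.001, 0.000, 0.001, 0.052, -0.010, 0.003, C]
```

move_arm(
  rows=[
    [0,0,0.001,0.015,-0.01,0.003,1],
    [0,0,0.001,0.03,-0.01,0.003,1],
    [0,0,0.001,0.03,-0.01,0.003,1],
  ],
)

```text
clock: 8.85
ee_pos: [0.4576, -0.2722, 0.157]
tool_rot: [0.845, 0.534, -0.0, -0.0]
force: [1.0, 1.0, 0.0]
gripper_width: -0.002
```

```bash
python3 - <<'E'
from h import *
s=monitor.state();print(s['clock'],s['ee_pos'],s['force'],mach(s['ee_pos']))
rows([(mpos(.0007,-.035,.156),DOWN),(mpos(.0007,-.006,.156),DOWN)])
d=snap('side','s11')
t=cv2.imread('pics/s11.png');cv2.imwrite('pics/s11z.png',cv2.resize(t[220:370,220:370],None,fx=4,fy=4,interpolation=cv2.INTER_CUBIC))
E
```

```text
8.85 [ 0.45759009 -0.27215687  0.1570386 ] [1.01363649 0.95842922 0.03728958] [ 0.00115804 -0.05041854  0.1570386 ]
[-0.000, 0.000, 0.000, 0.051, -0.001, 0.003, C]
[-0.000, 0.000, 0.000, 0.148, -0.001, 0.003, C]
```

View pics/s11z.png

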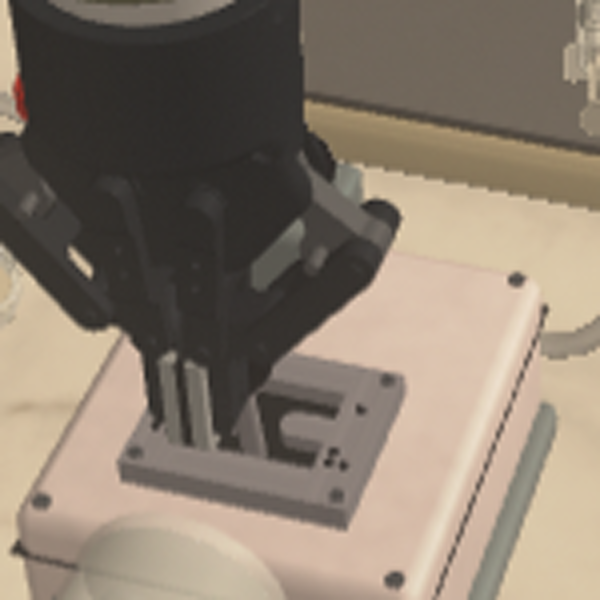

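move_arm(
  rows=[
    [0,0,0,0.015,-0.001,0.002,1],
    [0,0,0,0.03,-0.001,0.002,1],
    [0,0,0,0.045,-0.001,0.002,1],
    [0,0,0,0.05,-0.001,0.002,1],
    [0,0,0,0.05,-0.001,0.002,1],
  ],
)

```text
clock: 9.32
ee_pos: [0.4629, -0.2591, 0.1552]
tool_rot: [0.845, 0.534, -0.001, -0.001]
force: [-0.4, -1.4, 0.9]
gripper_width: 0.003
```

```bash
python3 - <<'E'
from h import *
s=monitor.state();print(s['clock'],s['ee_pos'],s['force'],mach(s['ee_pos']),'Fm',s['force']@F['X'],s['force']@F['Y'])
rows([(mpos(.0007,-.006,.156),DOWN)])
d=snap('side','s12')
t=cv2.imread('pics/s12.png');cv2.imwrite('pics/s12z.png',cv2.resize(t[220:370,220:370],None,fx=4,fy=4,interpolation=cv2.INTER_CUBIC))
E
```

```text
9.3167 [ 0.46287499 -0.25906114  0.15523482] [-0.405531   -1.35962431  0.90612091] [ 0.00028614 -0.03632357  0.15523482] Fm 0.2197164787245391 -1.4016983715827378
[-0.000, 0.000, 0.000, 0.101, 0.002, -0.003, C]
```

View pics/s12z.png

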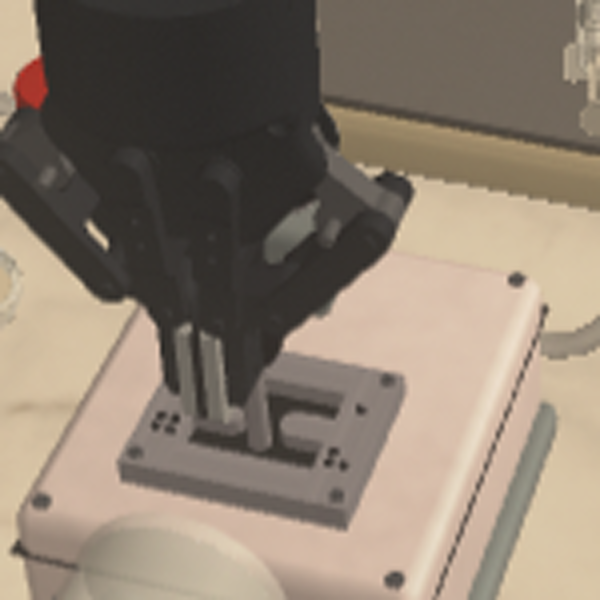

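move_arm(
  rows=[
    [0,0,0,0.015,0.001,-0.002,1],
    [0,0,0,0.03,0.002,-0.002,1],
    [0,0,0,0.045,0.002,-0.002,1],
    [0,0,0,0.06,0.002,-0.002,1],
    [0,0,0,0.075,0.002,-0.002,1],
    [0,0,0,0.09,0.002,-0.002,1],
    [0,0,0,0.097,0.002,-0.002,1],
    [0,0,0,0.097,0.002,-0.002,1],
  ],
)

```text
clock: 10.03
ee_pos: [0.476, -0.2326, 0.1556]
tool_rot: [0.845, 0.534, -0.001, -0.001]
force: [0.1, -0.8, 1.2]
gripper_width: 0.002
```

```bash
python3 - <<'E'
from h import *
s=monitor.state();print(s['clock'],s['ee_pos'],s['force'],mach(s['ee_pos']),'Fm',s['force']@F['X'],s['force']@F['Y'])
d=snap('side','s13')
t=cv2.imread('pics/s13.png');cv2.imwrite('pics/s13z.png',cv2.resize(t[220:370,220:370],None,fx=4,fy=4,interpolation=cv2.INTER_CUBIC))
E
```

```text
10.0333 [ 0.47600044 -0.2325696   0.15563508] [ 0.14928298 -0.82378906  1.17019509] [ 0.00071944 -0.00676192  0.15563508] Fm 0.4895893416583436 -0.6791289211182105
```

View pics/s13z.png

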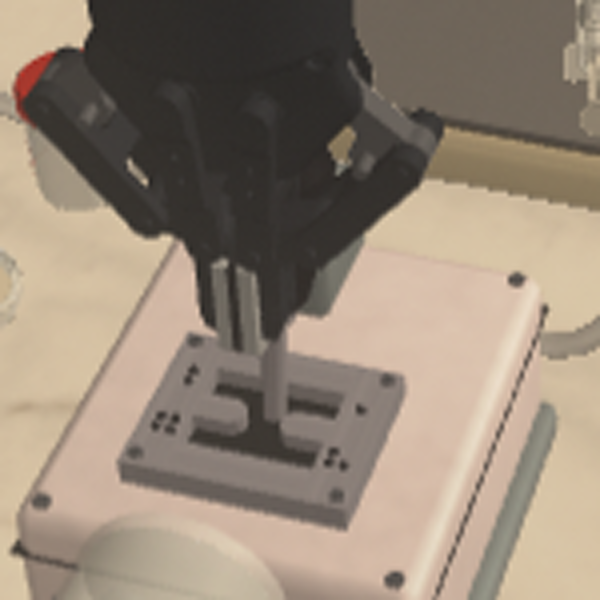

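move_arm(
  rows=[
    [0,0,0,0.01,0,0,1],
    [0,0,0,0.017,0,0,1],
    [0,0,0,0.017,0,0,1],
  ],
)

```text
clock: 10.33
ee_pos: [0.4776, -0.2289, 0.1553]
tool_rot: [0.846, 0.534, -0.001, -0.001]
force: [-0.6, -1.5, -0.5]
gripper_width: 0.001
```

```bash
python3 - <<'E'
from h import *
s=monitor.state();print(s['clock'],s['ee_pos'],s['force'],mach(s['ee_pos']),'Fm',s['force']@F['X'],s['force']@F['Y'])
d=snap('side','s14');d=snap('top','t14')
t=cv2.imread('pics/s14.png');cv2.imwrite('pics/s14z.png',cv2.resize(t[220:370,220:370],None,fx=4,fy=4,interpolation=cv2.INTER_CUBIC))
E
```

```text
10.3333 [ 0.47757044 -0.22886812  0.15534999] [-0.63374303 -1.50364807 -0.51456212] [ 0.0005418  -0.00274516  0.15534999] Fm 0.07580616424043869 -1.6299819538650595
```

View pics/s14z.png

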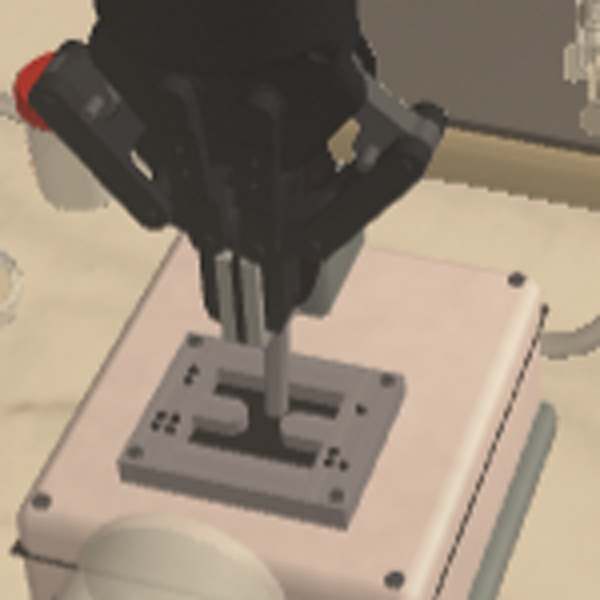

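View pics/t14.png

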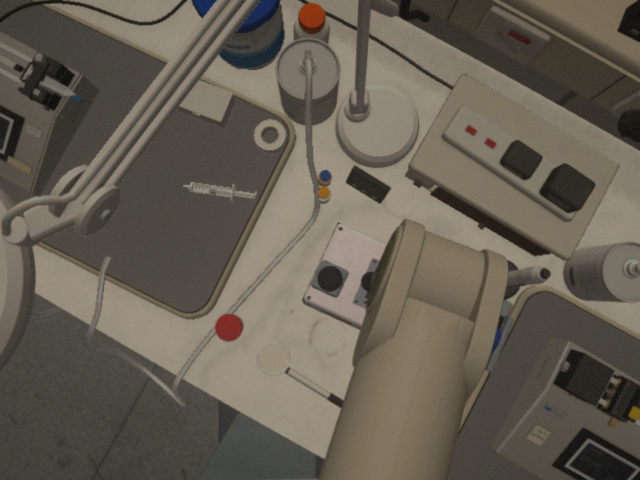

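move_arm(
  rows=[
    [0,0,0,0.007,0,0,1],
    [0,0,0,0.01,0,0,1],
    [0,0,0,0.01,0,0,1],
  ],
)

```text
clock: 10.68
ee_pos: [0.4782, -0.2276, 0.1554]
tool_rot: [0.846, 0.533, -0.002, -0.001]
force: [-2.3, -5.4, -1.0]
gripper_width: 0.002
```

```bash
python3 - <<'E'
from h import *
s=monitor.state();print(s['clock'],s['ee_pos'],s['force'],mach(s['ee_pos']),'Fm',s['force']@F['X'],s['force']@F['Y'])
E
```

```text
10.6833 [ 0.47816298 -0.22764006  0.155357  ] [-2.26355638 -5.44919487 -0.98494711] [ 0.00054752 -0.00138164  0.155357  ] Fm 0.3046074595471154 -5.892760515389176
```

```bash
python3 - <<'E'
from h import *
rows([(mpos(.0005,-.02,.156),DOWN),(mpos(.0005,-.02,.224),DOWN),(mpos(-.048,.021,.224),DOWN)])
E
```

```text
[-0.001, 0.000, -0.000, -0.062, -0.000, -0.002, C]
[-0.001, 0.000, -0.000, -0.063, -0.001, -0.229, C]
[-0.001, 0.000, -0.000, 0.074, -0.163, -0.228, C]
```

move_arm(
  rows=[
    [0,0,0,-0.03,0,0,1],
    [0,0,0,-0.065,0,0,1],
    [0,0,0,-0.065,0,-0.06,1],
    [0,0,0,-0.065,0,-0.16,1],
    [0,0,0,-0.065,0,-0.23,1],
    [0,0,0,-0.03,-0.06,-0.23,1],
    [0,0,0,0.04,-0.12,-0.23,1],
    [0,0,0,0.069,-0.163,-0.23,1],
    [0,0,0,0.069,-0.163,-0.23,1],
    [0,0,0,0.069,-0.163,-0.23,1],
  ],
)

```text
clock: 11.52
ee_pos: [0.4439, -0.1865, 0.2252]
tool_rot: [0.845, 0.534, -0.001, -0.001]
force: [-0.6, 0.1, 0.1]
gripper_width: -0.002
```

```bash
python3 - <<'E'
from h import *
s=monitor.state();print(s['clock'],s['ee_pos'],s['force'],mach(s['ee_pos']))
rows([(mpos(-.048,.021,.156),DOWN)])
d=snap('side','s15')
t=cv2.imread('pics/s15.png');cv2.imwrite('pics/s15z.png',cv2.resize(t[220:370,220:370],None,fx=4,fy=4,interpolation=cv2.INTER_CUBIC))
E
```

```text
11.5167 [ 0.44394969 -0.18647267  0.22524923] [-0.61203429  0.07956076  0.06795481] [-0.04806246  0.02103204  0.22524923]
[-0.000, 0.000, 0.000, -0.000, 0.001, 0.231, C]
```

View pics/s15z.png

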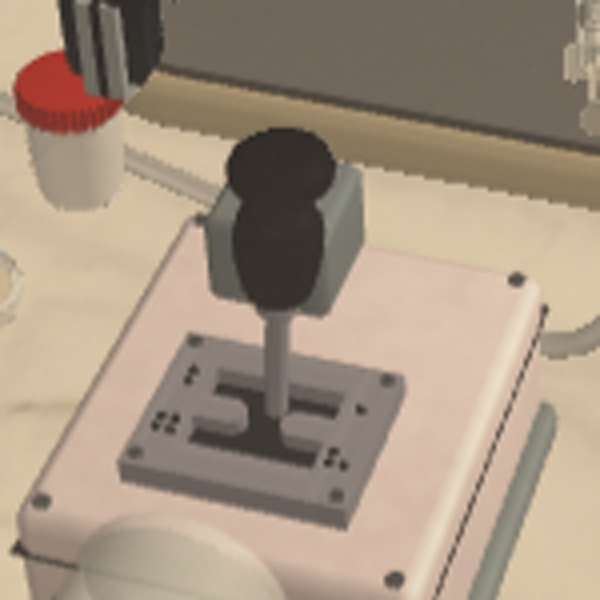

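Lever is left in neutral. The knob sits at (278,255) zoomed and the stem is against the left side of the gate. Next I lower the fingers and push far.

move_arm(
  rows=[
    [0,0,0,0,0,0.1,1],
    [0,0,0,0,0,0.19,1],
    [0,0,0,0,0,0.232,1],
    [0,0,0,0,0,0.232,1],
    [0,0,0,0,0.03,0.232,1],
    [0,0,0,0,0.06,0.232,1],
    [0,0,0,0,0.08,0.232,1],
    [0,0,0,0,0.08,0.232,1],
  ],
)

```text
clock: 12.23
ee_pos: [0.4673, -0.198, 0.1562]
tool_rot: [0.846, 0.534, -0.0, -0.0]
force: [-0.0, -0.6, -0.1]
gripper_width: -0.005
```

```bash
python3 - <<'E'
from h import *
s=monitor.state();print(s['clock'],s['ee_pos'],s['force'],mach(s['ee_pos']),'Fm',s['force']@F['X'],s['force']@F['Y'])
rows([(mpos(-.005,.021,.154),DOWN),(mpos(.0055,.021,.154),DOWN)])
d=snap('side','s16')
t=cv2.imread('pics/s16.png');cv2.imwrite('pics/s16z.png',cv2.resize(t[220:370,220:370],None,fx=4,fy=4,interpolation=cv2.INTER_CUBIC))
E
```

```text
12.2333 [ 0.46732828 -0.19800969  0.15624148] [-0.04705683 -0.61481482 -0.07864533] [-0.02199437  0.02069125  0.15624148] Fm 0.22237980006864197 -0.5751163689504102
[-0.000, 0.000, 0.000, 0.001, 0.057, 0.007, C]
[-0.000, 0.000, 0.000, 0.001, 0.092, 0.007, C]
```

View pics/s16z.png

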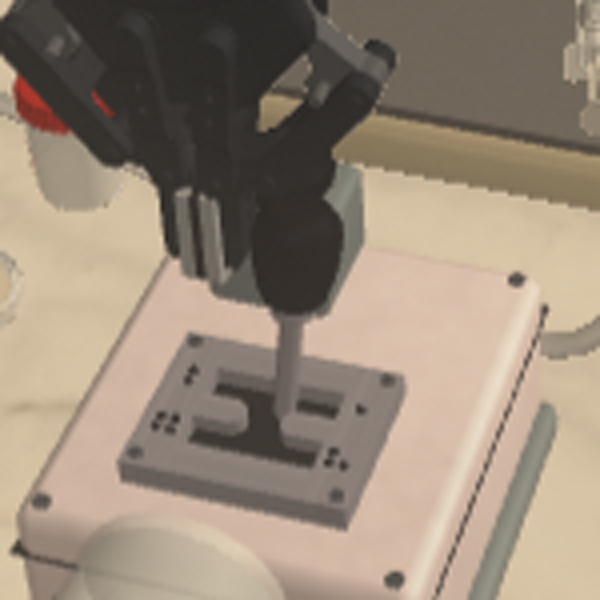

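move_arm(
  rows=[
    [0,0,0,0,0.015,0.003,1],
    [0,0,0,0,0.03,0.005,1],
    [0,0,0,0,0.045,0.006,1],
    [0,0,0,0,0.06,0.007,1],
    [0,0,0,0,0.07,0.007,1],
    [0,0,0,0,0.07,0.007,1],
  ],
)

```text
clock: 12.78
ee_pos: [0.4849, -0.2061, 0.1528]
tool_rot: [0.846, 0.534, -0.001, -0.001]
force: [-1.6, 1.4, 0.7]
gripper_width: 0.003
```

```bash
python3 - <<'E'
from h import *
s=monitor.state();print(s['clock'],s['ee_pos'],s['force'],mach(s['ee_pos']),'Fm',s['force']@F['X'],s['force']@F['Y'])
d=snap('side','s17')
t=cv2.imread('pics/s17.png');cv2.imwrite('pics/s17z.png',cv2.resize(t[220:370,220:370],None,fx=4,fy=4,interpolation=cv2.INTER_CUBIC))
E
```

```text
12.7833 [ 0.48485856 -0.20609378  0.15278834] [-1.56017693  1.41521217  0.71873052] [-0.00269158  0.02094729  0.15278834] Fm -2.0176341162518203 0.6050868714603773
```

View pics/s17z.png

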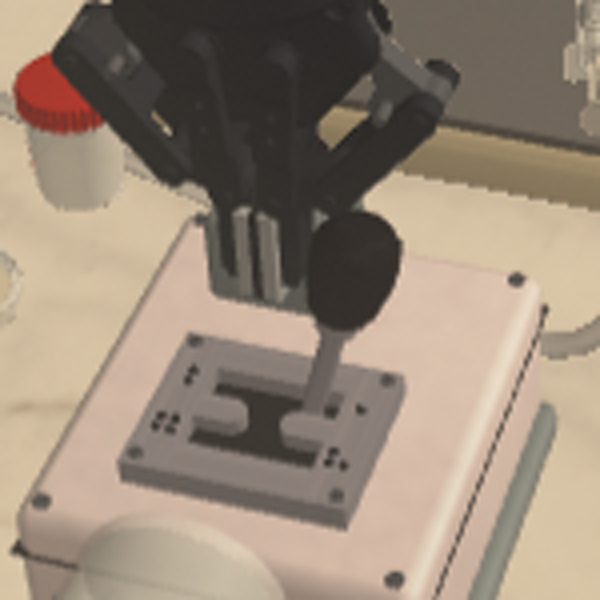

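Now small steps until the hard stop shows up as a rise in force.

move_arm(
  rows=[
    [0,0,0,0,0.008,0,1],
    [0,0,0,0,0.016,0,1],
    [0,0,0,0,0.016,0,1],
  ],
)

```text
clock: 13.08
ee_pos: [0.4887, -0.208, 0.1526]
tool_rot: [0.846, 0.534, -0.001, -0.001]
force: [-2.6, 0.9, -1.1]
gripper_width: 0.001
```

```bash
python3 - <<'E'
from h import *
s=monitor.state();print(s['clock'],mach(s['ee_pos']),'Fm',s['force']@F['X'],s['force']@F['Y'])
E
```

```text
13.0833 [0.00159314 0.02086574 0.15259332] Fm -2.747905741318638 -0.2925262848803558
```

move_arm(
  rows=[
    [0,0,0,0,0.007,0,1],
    [0,0,0,0,0.012,0,1],
    [0,0,0,0,0.012,0,1],
  ],
)

```text
clock: 13.33
ee_pos: [0.4919, -0.2095, 0.1526]
tool_rot: [0.846, 0.534, -0.001, -0.001]
force: [-3.1, 1.1, 0.1]
gripper_width: -0.004
```

```bash
python3 - <<'E'
from h import *
s=monitor.state();print(s['clock'],mach(s['ee_pos']),'Fm',s['force']@F['X'],s['force']@F['Y'])
E
```

```text
13.3333 [0.00508454 0.02090801 0.15264711] Fm -3.3233983545788233 -0.3334910489141665
```

move_arm(
  rows=[
    [0,0,0,0,0.005,0,1],
    [0,0,0,0,0.009,0,1],
    [0,0,0,0,0.009,0,1],
  ],
)

```text
clock: 13.58
ee_pos: [0.4933, -0.2102, 0.1523]
tool_rot: [0.846, 0.534, -0.002, -0.002]
force: [-8.1, 2.8, 1.2]
gripper_width: -0.002
```

```bash
python3 - <<'E'
from h import *
s=monitor.state();print(s['clock'],mach(s['ee_pos']),'Fm',s['force']@F['X'],s['force']@F['Y'])
d=snap('side','s18')
t=cv2.imread('pics/s18.png');cv2.imwrite('pics/s18z.png',cv2.resize(t[220:370,220:370],None,fx=4,fy=4,interpolation=cv2.INTER_CUBIC))
E
```

```text
13.5833 [0.00673322 0.02087833 0.15233455] Fm -8.500428660838223 -0.9972451876219509
```

View pics/s18z.png

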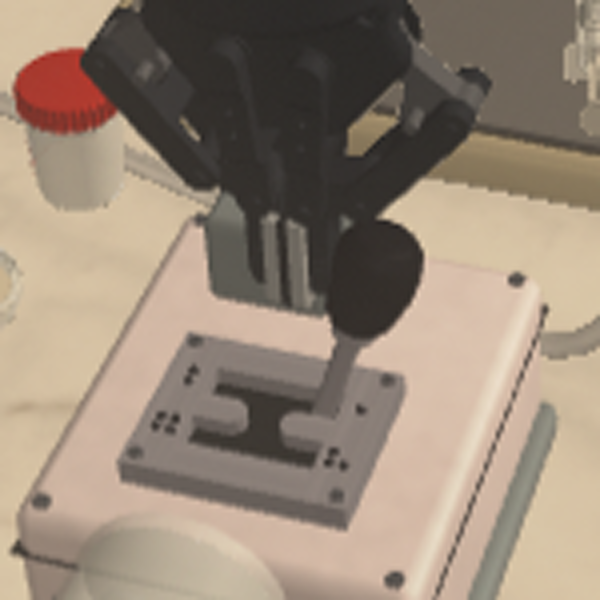

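move_arm(
  rows=[
    [0,0,0,0,-0.04,0,1],
    [0,0,0,0,-0.1,-0.02,1],
    [0,0,0,0,-0.12,-0.12,1],
    [0,0,0,0,-0.12,-0.22,1],
    [0,0,0,0,-0.12,-0.3,1],
    [0,0,0,-0.1,-0.1,-0.3,1],
    [0,0,0,-0.2,-0.08,-0.3,1],
    [0,0,0,-0.3,-0.06,-0.3,1],
    [0,0,0,-0.34,-0.04,-0.3,1],
    [0,0,0,-0.34,-0.04,-0.3,1],
  ],
)

```text
clock: 14.47
ee_pos: [0.4391, -0.302, 0.2435]
tool_rot: [0.847, 0.531, -0.001, 0.0]
force: [-1.0, -0.3, -0.1]
gripper_width: 0.001
```

```bash
python3 - <<'E'
from h import *
s=monitor.state();print(s['clock'],s['qpos'],mach(s['ee_pos']),s['force'])
d=snap('side','s19')
t=cv2.imread('pics/s19.png');cv2.imwrite('pics/s19z.png',t[150:480,150:450])
d=snap('top','t19');t=cv2.imread('pics/t19.png');cv2.imwrite('pics/t19z.png',cv2.resize(t[215:345,290:430],None,fx=4.5,fy=4.5,interpolation=cv2.INTER_CUBIC))
for u,v in [(330,277),(330,273),(335,279)]:print(deep(d,u,v))
E
```

```text
14.4667 [ 0.50530409  0.18685739  0.04126521  1.63326432 -0.00522511  1.32225496
  0.09660827] [-0.0026347  -0.08532714  0.24349126] [-1.0097864  -0.31674372 -0.08261483]
[ 0.4963296  -0.14564702  0.14168161]
[ 0.50235281 -0.14585089  0.13761691]
[ 0.49329063 -0.15317297  0.13736462]
```

View pics/s19z.png

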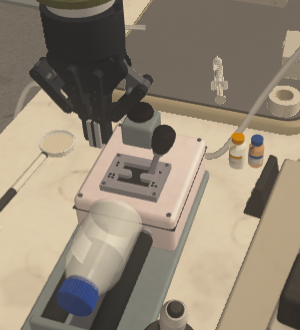

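View pics/t19z.png

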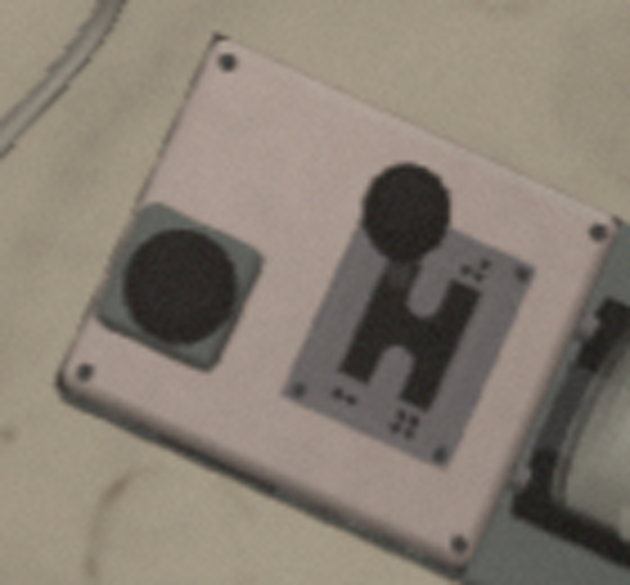

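View pics/t19.png

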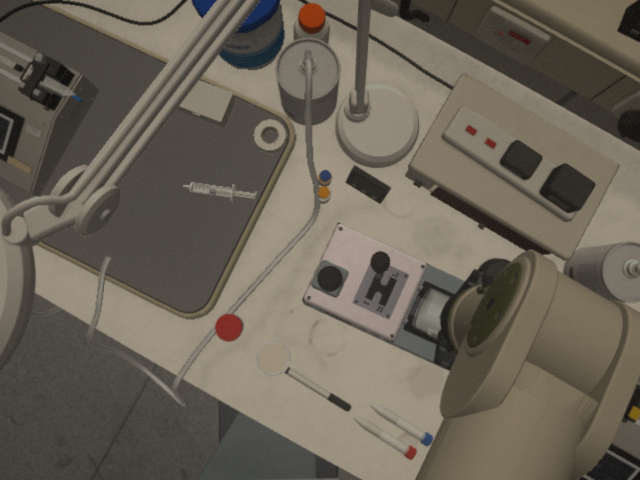

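```bash
python3 - <<'E'
from h import *
for f in('top0','t19'):
    d=dict(np.load(f+'.npz'));print(f,np.median([deep(d,u,v)[2] for u in range(323,339,2) for v in range(271,286,2)]), np.median([deep(d,u,v)[2] for u in range(345,360,2) for v in range(240,250,2)]))
d=dict(np.load('t19.npz'))
for z in(.143,.146):print(mach(onz(d,290+406/4.5-.4,215+211/4.5-.4,z)))
print(np.sin(.27)*120)
E
```

```text
top0 0.1490271831539164 0.084861494018314
t19 0.13963570603595654 0.0848833426516894
[0.03344398 0.02246202 0.143     ]
[0.03319556 0.02270705 0.146     ]
32.00777240265974
```

```bash
python3 - <<'E'
from h import *
print(workorder.finish_job())
E
```

```text
the job is handed in; nothing more can be done
None
```

The stop button is fully down and the lever is home in first gear. I pressed the button first, and moved the lever only after that. The job was handed in at about 14.6 s, with no verdict reported.

**Stop button:** I pressed it with the shut fingertips until it bottomed out at about 33 N. In the last picture its top measured 139.6 mm above the bench, down from 149.0 mm. It has therefore gone down about 9 mm, its full travel.

**Gear lever:** I pushed the knob from the far slot back to neutral, then left until it met the side of the gate at about 6 N. From there I pushed it far until the end stop, where the force rose from 3 N to 8.5 N. The last top view puts the knob at (+33, +22.5) mm from the gate centre. First gear should be at about (+32, +22) mm, so it agrees within the camera's 2 mm.

**Everything else:** The bottle is still on the rollers and nothing else on the bench looked moved in the last pictures. I checked this by eye only. The arm ended clear of everything.

**Checks that disagreed or fell short:**
- **Joint limit:** While folding the arm in to swing past the magnifier lamp, joint 2 once read -0.2526 rad against its stated limit of -0.25. I moved it off straight away. It may be rounding, but if it counts as passing the range, it breaks that rule.
- **Camera offset:** The side camera's calibration sat about 2 pixels off, so I used the top view for the final positions.

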